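# Clear the stack off the jeweller's bench pin

## Robot

A 7-joint arm with a two-finger parallel gripper is mounted at the origin on the work surface. World frame = base frame: x ahead of the robot, y to its left, z up, the work surface at z = 0. Lengths are in mm, angles in rad, forces in N, time in s.
With the tool pointing down it reaches from about 400 to 850 mm from the base axis. Payload 10.4 kg.
Tool frame: the origin (TCP) lies at the very end of the fingers, on their centre line; the grasp point (between the pads) lies 19 mm behind it; z points along the fingers, y is the line along which they close (so a half turn about z gives the same grasp; the last joint's range is limited). The gripper opens to 85 mm and grips with 20 to 120 N. Pads are 22 mm wide; open, the fingers measure 114 mm over their backs; the gripper's body (76 mm by 85 mm) begins 54 mm behind the grasp point. The pads swing forward as they close: fully open they stand 13 mm farther back than shut.
Start: joints at [-0.023, 0.332, -0.065, 1.46, 0.022, 1.35, -0.088], TCP at [625.021, 0.018, 231.338] pointing down, gripper open.
Joint ranges: [-2.6, 2.6], [-0.5, 2.12], [-1.47, 1.34], [0.16, 2.42], [-1.27, 4.41], [0.06, 2.06], [-2.6, 2.6]. Speed limits (rad/s): [2.22, 2.22, 2.79, 2.79, 3.14, 3.14, 3.14].

## Interface

Orientations are given as a 3x3 rotation matrix whose columns are the frame's x, y, z axes.
In Python, from rig import robot, snapshot gives the robot as it stands. The module is installed in compiled form; this text tells all that it offers.
- The arm moves only by the tool move_arm, never from a script. Its argument "increments" is a list of rows, each an object of numbers: "x", "y", "z": the shift along the tool's x, y, z in m; "ax", "ay", "az": the turn, a rotation vector about the tool's x, y, z in degrees; "grip": the opening, from 0 (shut) to 1 (fully open). In form: [{"x": .., "y": .., "z": .., "ax": .., "ay": .., "az": .., "grip": ..}, ...]. A call has 1 to 20 rows; each row is the pose to reach, as a shift and turn from the pose commanded when the call began, along the tool's axes at that moment; what a row does not reach only later rows make up. A row lasts 1/10 s, in which the tool goes at most 50 mm and 8.59 degrees, less where a joint would pass 70% of its speed; a pose out of reach is approached as far as the arm can. A call with a gripper value outside its range is refused whole. The fingers move at their own pace and stop on an object; "squeeze" is the grip in N (left out, the last holds). Time passes only in rows, so rows that repeat a pose let the fingers close. It gives the time, the measured TCP pose, the force, the opening and the grip force at its end, in the units of the state.
- robot.get_obs(): the state, without advancing time (a new reading comes with each control period).
- snapshot(name): name is "scene" or "side" or "wrist"; returns a dict with "frame" (384x512x3 uint8, red, green, blue), "intrinsics" (3x3 intrinsics, pixels), "R" (3x3) and "t" (3): a world point X has camera coordinates R X + t. Camera axes: x right, y down, z forward; pixel columns grow to the right and rows downward; lengths in mm; the calibration is good to about 2 mm. A picture is of the moment at which its call begins. There is no depth.
- robot.sign_off(): hands the job in; it is judged then, once.
The state is a dict: "time_s": time; "qpos": joint angles; "qvel": joint speeds; "joint_efforts": joint torques, N m; "eef_pos": TCP position; "eef_rot": TCP orientation; "contact_force": force on the tool from outside, world axes, zero at the start; "moment": the same for the moment, N m; "opening": opening from 0.0 (shut) to 1.0 (fully open); "gripper_force": force on a finger pad.
Only numpy, scipy, OpenCV 4.12 (cv2) and the standard library are available. Lean on these libraries where they do the work, as an engineer would, in place of code of your own. Each camera call takes 0.05 s, during which the arm holds its last target. There are 200 camera calls.

## Task

Clear the jeweller's bench: take the stack apart from the top down, setting each thing (not dropping it) into the shallow tray whose recess has its shape before you take the next: the hexagonal stake, the round doming block and the square bench block. Then lift the wooden bench pin straight up out of its holder, clear of the cheeks before moving it aside, and lay it in the long tray. Everything must end lying flat on its tray's floor, with the same side up as now, and the glass jar must be left where it stands.

Things in the scene. Friction and masses are not known exactly. Their poses are not given: they have to be found in the camera images.
- stake_center (a point): Hexagonal brass stake, the smallest and topmost thing of the stack: a six-sided prism 28 mm tall, 30 mm across flats, 34.6 mm across corners, about 185 g, loose. At the start it stands on the round doming block. The point is its centre, half-way up; z is up; one pair of flats faces its +y and -y, the others every 60 degrees.
- dome_center (a point): Round bright steel doming block: a plain disc 44 mm in diameter and 26 mm tall with tiny hollows round its top edge, about 300 g, loose. At the start it lies on the square block, under the stake. The point is its centre, half-way up; z is up.
- block_center (a point): Square dark steel bench block 50 x 50 x 24 mm (24 tall), about 460 g, loose. At the start it lies on the bench pin, under the round block. The point is its centre, half-way up; z is up, x and y are square to its sides.
- pin_center (a point): Pale wooden bench pin under the stack, 116 (x) x 54 (y) x 22 mm, 90 g, loose. Point: centre, half-way up, near its centre of mass; z up. Full-width body x -34 to +24; two prongs x -58 to -34; T-shaped tail at +x: neck 26 wide, x +24 to +42, head 44 wide to +58, held by the holder's cheeks with 2 mm play: it comes out only straight up. Best gripped across y, 8 mm from the centre towards the prongs.
- holder_seat (a point): Dark steel bench-pin holder, fixed: base plate 136 x 90 x 6 mm with two cheeks, tops 24 mm above the bench (the seated pin's top is at 28 mm), that close round both sides of the pin's tail, x +26 to +69 mm. Point: on the plate's upper face, under the seated pin's centre; axes as the pin's, z up.
- hex_tray_floor (a point): Shallow wooden tray with a hexagonal recess, 46 mm across flats: the place of the hexagonal stake. z up. Cork floor 4 mm above the bench; rim 6 mm thick, 5 mm above the floor. Point: centre of the floor's upper face. Fixed. Its flats face +y and -y and every 60 degrees.
- round_tray_floor (a point): Shallow wooden tray with a round recess 60 mm in diameter: the place of the round doming block. z up. Cork floor 4 mm above the bench; rim 6 mm thick, 5 mm above the floor. Point: centre of the floor's upper face. Fixed. 
- square_tray_floor (a point): Shallow wooden tray with a square recess 66 x 66 mm: the place of the square bench block. z up. Cork floor 4 mm above the bench; rim 6 mm thick, 5 mm above the floor. Point: centre of the floor's upper face. Fixed. x and y are square to its sides.
- pin_tray_floor (a point): Shallow wooden tray with a long recess 132 mm (x) by 70 mm (y): the place of the bench pin, which may lie either way round. z up. Cork floor 4 mm above the bench; rim 6 mm thick, 5 mm above the floor. Point: centre of the floor's upper face. Fixed. 
- jar: Glass jar with a steel lid, 54 mm in diameter, 70 mm tall, standing loose beyond the middle of the work; a bystander, to be left alone. Its origin is the centre of its underside; z is up.

How it is judged:
By the outcome, as a careful person would: the job done as asked, in the order asked, and still so for the second after the job is handed in, with the robot touching nothing.
It also fails if it takes over 112 s, if anything falls off the work surface, if the arm or the gripper's body presses on something with over 40 N, if the wrist force passes 120 N, or if a joint passes its speed limit or range.

## Working session

There is one attempt and no reset: what is moved stays moved. The work goes in short steps, Python scripts to look and compute and a tool call to move; the robot and the scene stay as the last step left them, time stands still between calls to the robot, and variables do not carry over. Pictures are saved under pics/ and viewed, at most 14 in all, crops included, and the job is handed in when it is done.

Besides the shell and the picture viewer there is one more tool, called after "Emit:" as name(argument=value, ...), one argument or row to a line, values as JSON. move_arm: Moves the arm, as the interface text tells. Its arguments: {"type":"object","properties":{"increments":{"type":"array","items":{"type":"object","properties":{"x":{"type":"number"},"y":{"type":"number"},"z":{"type":"number"},"ax":{"type":"number"},"ay":{"type":"number"},"az":{"type":"number"},"grip":{"type":"number"}}}},"squeeze":{"type":"number"}},"required":["increments"]}

```bash
mkdir -p pics; python3 - <<'E'
from rig import robot, snapshot
import cv2, numpy as np
o=robot.get_obs(); print(o['time_s'],o['eef_pos'],np.round(o['eef_rot'],3),o['opening'],o['contact_force'])
for n in ['scene','side','wrist']:
    s=snapshot(n); cv2.imwrite(f'pics/{n}0.png',s['frame'][:,:,::-1]); np.savez(f'pics/{n}0.npz',**s)
    print(n,np.round(s['intrinsics'],1).tolist(),'cam at',np.round(-s['R'].T@s['t'],0), np.round(s['R'],2).tolist())
a=[cv2.imread(f'pics/{n}0.png') for n in ['scene','side','wrist']]
E
```

```text
0.0 [ 6.24620041e+02 -2.64131627e-02  2.30515130e+02] [[-0.     1.    -0.001]
 [ 1.     0.    -0.   ]
 [-0.    -0.001 -1.   ]] 1.001159237465636 [-0.17818658  0.48073627  1.05429707]
scene [[373.8, 0.0, 253.5], [0.0, 373.8, 192.7], [0.0, 0.0, 1.0]] cam at [ 953. -514.  645.] [[0.77, 0.64, 0.0], [0.43, -0.51, -0.74], [-0.48, 0.57, -0.67]]
side [[437.5, 0.0, 253.4], [0.0, 437.5, 184.8], [0.0, 0.0, 1.0]] cam at [114. 815. 587.] [[-0.9, -0.45, -0.01], [-0.21, 0.43, -0.88], [0.39, -0.78, -0.48]]
wrist [[302.3, 0.0, 255.5], [0.0, 302.3, 195.5], [0.0, 0.0, 1.0]] cam at [626.  68. 373.] [[1.0, -0.0, -0.0], [-0.0, -0.96, 0.27], [-0.0, -0.27, -0.96]]
```

View pics/scene0.png

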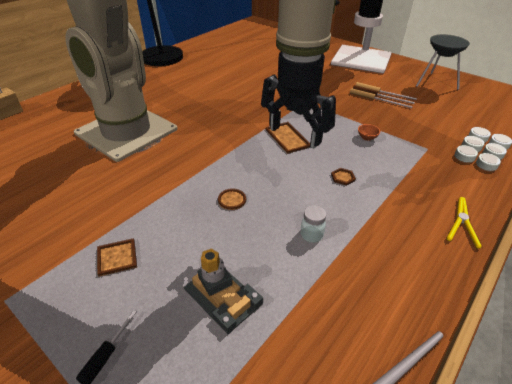

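View pics/side0.png

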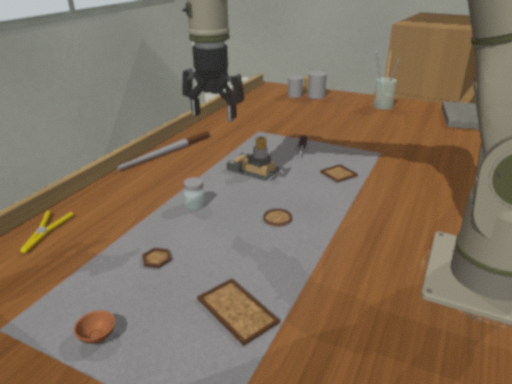

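View pics/wrist0.png

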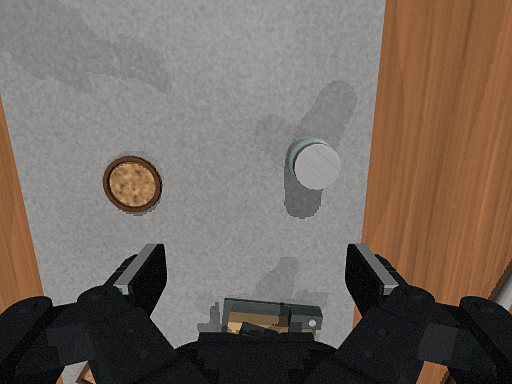

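The scene picture shows the stack at about (210,270), with trays at hex (343,177), round (232,199), square (117,257) and long (290,137). The jar is at (313,225). In the side view the stack is at (261,150), with trays at hex (157,258), round (277,217), square (339,173) and long (238,310). The wrist view has the round tray at (133,184), the jar at (316,165) and the holder cut off at the bottom (270,320).

```bash
cat > h.py <<'E'
import numpy as np, cv2
from rig import robot, snapshot
def ray(s,p):
    d=s['R'].T@np.linalg.inv(s['intrinsics'])@np.array([p[0],p[1],1.]); return -s['R'].T@s['t'], d/np.linalg.norm(d)
def plane(s,p,z):
    c,d=ray(s,p); return c+d*(z-c[2])/d[2]
def tri(s1,p1,s2,p2):
    c1,d1=ray(s1,p1); c2,d2=ray(s2,p2)
    k=np.linalg.lstsq(np.c_[d1,-d2],c2-c1,rcond=None)[0]
    a=c1+k[0]*d1;b=c2+k[1]*d2; return (a+b)/2,np.linalg.norm(a-b)
def proj(s,X):
    q=s['intrinsics']@(s['R']@np.asarray(X,float)+s['t']); return q[:2]/q[2]
def load(n): return dict(np.load(f'pics/{n}.npz'))
def snap(n,tag):
    s=snapshot(n); np.savez(f'pics/{n}{tag}.npz',**s); cv2.imwrite(f'pics/{n}{tag}.png',s['frame'][:,:,::-1]); return s
def masks(s):
    hsv=cv2.cvtColor(s['frame'],cv2.COLOR_RGB2HSV); return hsv
def blobs(m,amin=40):
    cs,_=cv2.findContours(m.astype(np.uint8),cv2.RETR_EXTERNAL,cv2.CHAIN_APPROX_NONE)
    return [c for c in cs if cv2.contourArea(c)>amin]
def cen(c):
    M=cv2.moments(cv2.convexHull(c)); return np.array([M['m10'],M['m01']])/M['m00']
E
python3 - <<'E'
from h import *
px={'scene0':dict(hex=(343,177),rnd=(232,199),sq=(117,257),pin=(290,137)),'side0':dict(hex=(157,258),rnd=(277,217),sq=(339,173),pin=(238,310))}
S={n:load(n) for n in px}; out={}
for n,s in S.items():
    a=cv2.cvtColor(s['frame'],cv2.COLOR_RGB2HSV).astype(int)
    m=(a[...,1]>70)   # non-grey: tray rim+cork on grey mat
    for k,p in px[n].items():
        for c in blobs(m):
            if cv2.pointPolygonTest(cv2.convexHull(c),p,False)>=0 and cv2.contourArea(c)<8000:
                q=cen(c); x,y,w,h=cv2.boundingRect(c)
                print(n,k,np.round(q,1),(x,y,w,h),np.round(plane(s,q,7),0)); out[n,k]=q
for k in px['scene0']:
    if ('scene0',k) in out and ('side0',k) in out:
        P,e=tri(S['scene0'],out['scene0',k],S['side0'],out['side0',k]); print(k,np.round(P,1),round(e,1))
print('stack top',tri(S['scene0'],(210,255),S['side0'],(260,140)))
print('jar lid',tri(S['scene0'],(315,214),S['side0'],(193,184)))
s=S['scene0'];print('holder corners',[np.round(plane(s,p,6)) for p in [(183,289),(229,328),(263,297),(215,262)]])
I=[cv2.resize(S['scene0']['frame'][235:335,170:275],None,fx=4,fy=4,interpolation=2),cv2.resize(S['side0']['frame'][125:190,215:300],(400,400),interpolation=2) if 0 else cv2.resize(S['side0']['frame'][125:190,215:300],None,fx=4,fy=4,interpolation=2)]
I[1]=cv2.copyMakeBorder(I[1],0,400-I[1].shape[0],0,0,0)
cv2.imwrite('pics/z0.png',np.hstack(I)[:,:,::-1])
E
```

```text
scene0 hex [342.8 176.1] (331, 168, 25, 17) [640. 236.   7.]
scene0 rnd [231.4 199. ] (218, 189, 28, 21) [472. -24.   7.]
scene0 sq [115.9 257.1] (97, 239, 40, 38) [ 406. -317.    7.]
side0 hex [156.  257.3] (143, 248, 28, 19) [636. 243.   7.]
side0 rnd [277.1 217.1] (264, 209, 27, 17) [467. -13.   7.]
side0 sq [338.4 173. ] (321, 165, 36, 17) [ 402. -306.    7.]
side0 pin [238.1 311. ] (198, 280, 81, 65) [405. 305.   7.]
hex [638.4 239.9   3.8] 1.2
rnd [469.2 -19.9   2.5] 1.9
sq [ 403.5 -315.8    2.5] 1.9
stack top (array([ 616.37358651, -231.64359827,  100.55948425]), np.float64(4.080643378381039))
jar lid (array([686.31090186,  16.70244839,  61.85707558]), np.float64(0.4994543887510992))
holder corners [array([ 575., -278.,    6.]), array([ 701., -280.,    6.]), array([ 708., -190.,    6.]), array([ 577., -190.,    6.])]
```

View pics/z0.png

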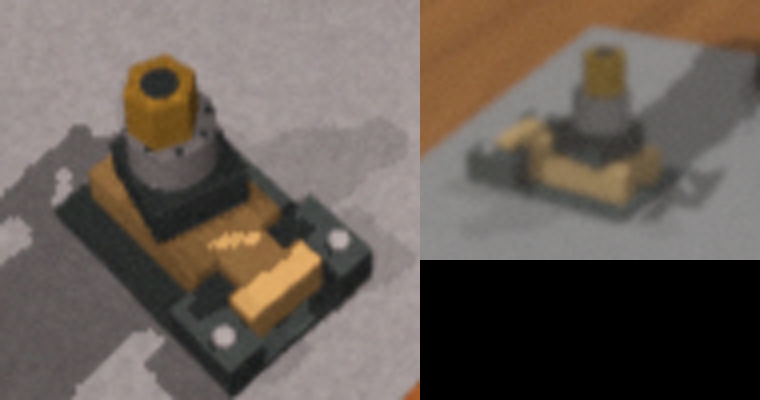

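The crop shows the hex stake on the disc, on the dark square block, on the pin. The pin's tail points to +x, and the stack sits near (617,-232). Next I go above it for a closer wrist look from two places.

Emit:
move_arm(
  increments=[
    {"x":-0.03,"z":-0.01},
    {"x":-0.07,"z":-0.02},
    {"x":-0.11,"z":-0.03},
    {"x":-0.14,"z":-0.03},
    {"x":-0.16,"z":-0.03},
    {"x":-0.17,"z":-0.03},
    {"x":-0.17,"z":-0.03},
    {"x":-0.17,"z":-0.03},
    {"x":-0.17,"z":-0.03},
  ],
)

```text
$.increments[0]: bad value
```

```bash
python3 -c "
from h import *
s=snap('wrist',1)"
```

Emit:
move_arm(
  increments=[
    {"x":-0.03},
    {"x":-0.06},
    {"x":-0.07},
    {"x":-0.07},
    {"x":-0.07},
    {"x":-0.07},
  ],
)

```text
$.increments[0]: bad value
```

```bash
python3 -c "
from h import *
s=snap('wrist',2)
o=load('wrist1')
cv2.imwrite('pics/w12.png',np.vstack([np.hstack([cv2.resize(q['frame'],(400,300)) for q in (o,s)]),np.hstack([cv2.resize(q['frame'],(400,300)) for q in (o,s)])*0])[:300,:,::-1]); print(s['R'],s['t'],robot.get_obs()['eef_pos'])"
```

```text
[[ 9.99997947e-01 -7.33456584e-04 -1.88871506e-03]
 [-1.94591831e-04 -9.62636155e-01  2.70798071e-01]
 [-2.01676403e-03 -2.70797147e-01 -9.62634322e-01]] [-625.44911194  -35.08468169  378.8926673 ] [6.24839443e+02 2.76108003e-02 2.30976204e+02]
```

View pics/w12.png

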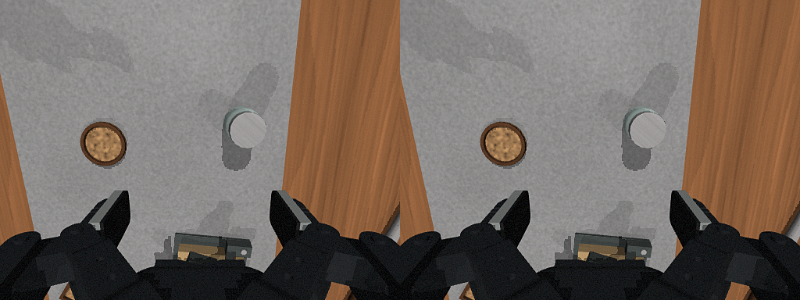

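The arm did not move: rows need every key. The picture shows the same view as the first. I'll resend with full rows.

Emit:
move_arm(
  increments=[
    {"x":-0.03,"y":0,"z":-0.01,"ax":0,"ay":0,"az":0,"grip":1},
    {"x":-0.07,"y":0,"z":-0.02,"ax":0,"ay":0,"az":0,"grip":1},
    {"x":-0.11,"y":0,"z":-0.03,"ax":0,"ay":0,"az":0,"grip":1},
    {"x":-0.14,"y":0,"z":-0.03,"ax":0,"ay":0,"az":0,"grip":1},
    {"x":-0.16,"y":0,"z":-0.03,"ax":0,"ay":0,"az":0,"grip":1},
    {"x":-0.17,"y":0,"z":-0.03,"ax":0,"ay":0,"az":0,"grip":1},
    {"x":-0.17,"y":0,"z":-0.03,"ax":0,"ay":0,"az":0,"grip":1},
    {"x":-0.17,"y":0,"z":-0.03,"ax":0,"ay":0,"az":0,"grip":1},
  ],
)

```text
time_s: 1.05
eef_pos: [625.2, -168.4, 261.2]
eef_rot: [[-0.001, 1.0, -0.0], [1.0, 0.001, 0.001], [0.001, -0.0, -1.0]]
contact_force: [0.3, 0.1, 0.5]
opening: 1.004
gripper_force: 0.0
```

```bash
python3 -c "
from h import *
s=snap('wrist',1)"
```

Emit:
move_arm(
  increments=[
    {"x":-0.03,"y":0,"z":0,"ax":0,"ay":0,"az":0,"grip":1},
    {"x":-0.06,"y":-0.005,"z":0,"ax":0,"ay":0,"az":0,"grip":1},
    {"x":-0.07,"y":-0.01,"z":0,"ax":0,"ay":0,"az":0,"grip":1},
    {"x":-0.07,"y":-0.01,"z":0,"ax":0,"ay":0,"az":0,"grip":1},
    {"x":-0.07,"y":-0.01,"z":0,"ax":0,"ay":0,"az":0,"grip":1},
    {"x":-0.07,"y":-0.01,"z":0,"ax":0,"ay":0,"az":0,"grip":1},
  ],
)

```text
time_s: 1.7
eef_pos: [615.8, -237.6, 261.4]
eef_rot: [[-0.003, 1.0, 0.001], [1.0, 0.003, 0.001], [0.001, 0.001, -1.0]]
contact_force: [-0.0, 0.6, -0.3]
opening: 1.001
gripper_force: 0.0
```

```bash
python3 -c "
from h import *
s=snap('wrist',2)
o=load('wrist1')
f=lambda q:cv2.resize(q['frame'][:, 56:456],None,fx=1,fy=1)
cv2.imwrite('pics/w12b.png',np.hstack([f(o),f(s)])[:,:,::-1]); print(robot.get_obs()['eef_pos'])"
```

```text
[ 615.70922018 -237.87164367  261.41528609]
```

View pics/w12b.png

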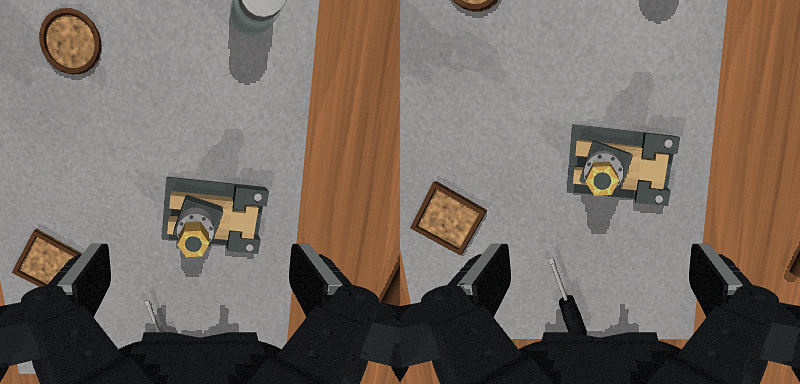

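The left view shows the stake at (249,244) and the holder at (270,215) in full-frame pixels. The right view shows the stake at (258,181), the block turned on the pin, and the square tray at (105,217). Next I measure these.

```bash
python3 - <<'E'
from h import *
A,B=load('wrist1'),load('wrist2')
def hole(s,p,r=26):
    g=cv2.cvtColor(s['frame'],cv2.COLOR_RGB2HSV).astype(int); m=(g[...,1]<110)
    for c in blobs(m,15):
        if cv2.pointPolygonTest(c,p,False)>=0 and cv2.contourArea(c)<900: return cen(c),cv2.contourArea(c)
def screws(s):
    g=cv2.cvtColor(s['frame'],cv2.COLOR_RGB2GRAY); return g
ha,hb=hole(A,(249,244)),hole(B,(258,181)); print(ha,hb)
if ha and hb: print('stake top',tri(A,ha[0],B,hb[0]))
def bright(s,p):
    g=cv2.cvtColor(s['frame'],cv2.COLOR_RGB2GRAY).astype(int)
    x,y=p; w=g[y-6:y+7,x-6:x+7]; m=w>120; ys,xs=np.nonzero(m); return np.array([x-6+xs.mean(),y-6+ys.mean()]),m.sum()
for a,b in [((311,197),(324,143)),((306,247),(318,199))]:
    pa,pb=bright(A,a),bright(B,b); print('screw',pa,pb,tri(A,pa[0],B,pb[0]))
s=B; X0,Y0,F=215,115,6
im=cv2.resize(s['frame'][Y0:Y0+95,X0:X0+130],None,fx=F,fy=F,interpolation=cv2.INTER_CUBIC)
cv2.imwrite('pics/z2.png',im[:,:,::-1])
h=cv2.cvtColor(s['frame'],cv2.COLOR_RGB2HSV).astype(int)
y=(h[...,0]>18)&(h[...,0]<34)&(h[...,1]>110)
for z in (106,):
  c=[c for c in blobs(y,80) if cv2.pointPolygonTest(cv2.convexHull(c),(258,181),False)>=0]
  for k in c: print(cv2.contourArea(k),cv2.boundingRect(k))
# square tray
m=(h[...,1]>70)
for c in blobs(m,500):
    if cv2.pointPolygonTest(cv2.convexHull(c),(105,217),False)>=0:
        r=cv2.minAreaRect(c); bx=cv2.boxPoints(r); W=[plane(s,p,9)[:2] for p in bx]; print('sq',r,np.round(np.mean(W,0),1),[np.round(w,1) for w in W])
E
```

```text
None None
screw (array([313.3255814 , 196.88372093]), np.int64(43)) (array([324.06122449, 143.08163265]), np.int64(49)) (array([ 701.08448979, -207.48098987,   27.12360164]), np.float64(0.30891337234352134))
screw (array([305.02702703, 247.2972973 ]), np.int64(37)) (array([315.10869565, 198.86956522]), np.int64(46)) (array([ 694.16871207, -279.73878319,   25.03719891]), np.float64(0.8311051961364656))
802.0 (241, 162, 34, 34)
sq ((103.396240234375, 217.88677978515625), (60.802486419677734, 53.61497497558594), 29.05460548400879) [ 406.1 -313.7] [array([ 349.1, -325.6]), array([ 395.3, -258.5]), array([ 462.3, -299.8]), array([ 417.9, -370.8])]
```

View pics/z2.png

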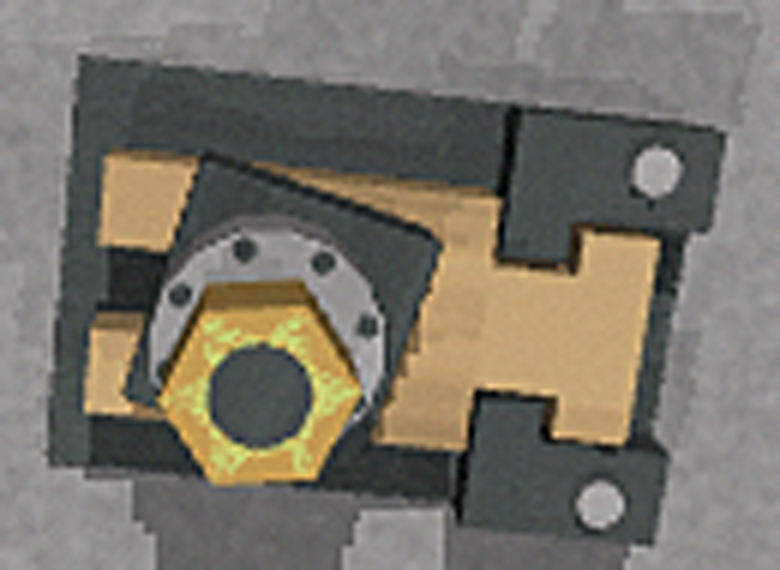

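The crop shows the hexagon's top corners at crop pixels (160,398), (205,305), (303,298), (360,388), (318,478) and (215,486), with its hole at (260,395). The block corners are at (207,155), (440,240) and (125,400). The tail end is at (660,238)-(630,445) and the prong ends at (105,155) and (87,412).

```bash
python3 - <<'E'
from h import *
A,B=load('wrist1'),load('wrist2')
P=lambda x,y:np.array([215+(x+.5)/6-.5,115+(y+.5)/6-.5])
def hole(s,p,r=9):
    g=cv2.cvtColor(s['frame'],cv2.COLOR_RGB2HSV).astype(int); x,y=p
    w=(g[y-r:y+r+1,x-r:x+r+1,2]<95); n,l,st,c=cv2.connectedComponentsWithStats(w.astype(np.uint8)); k=1+np.argmax(st[1:,4]); return c[k]+[x-r,y-r],st[k,4]
ha,hb=hole(A,(249,244)),hole(B,(258,181)); print(ha,hb)
print('stake top',tri(A,ha[0],B,hb[0]))
def yaw(a,b): d=b-a; return np.degrees(np.arctan2(d[1],d[0]))
H=np.array([plane(B,P(*p),106)[:2] for p in [(160,398),(205,305),(303,298),(360,388),(318,478),(215,486)]])
print('hex',H.mean(0),[round(yaw(H[i],H[(i+1)%6]),1) for i in range(6)],[round(np.linalg.norm(H[i]-H[i-1]),1) for i in range(6)])
K=[plane(B,P(*p),52)[:2] for p in [(125,400),(207,155),(440,240)]]
print('block',(K[0]+K[2])/2,yaw(K[0],K[1]),yaw(K[1],K[2]),np.linalg.norm(K[0]-K[1]),np.linalg.norm(K[1]-K[2]))
T=[plane(B,P(*p),28)[:2] for p in [(660,238),(630,445),(105,155),(87,412)]]
print('pin tail',(T[0]+T[1])/2,yaw(T[1],T[0]),'prongs',(T[2]+T[3])/2,yaw(T[3],T[2]),'centre',np.mean(T,0),'axis',yaw((T[2]+T[3])/2,(T[0]+T[1])/2),np.linalg.norm((T[2]+T[3])/2-(T[0]+T[1])/2))
C=[plane(B,P(*p),6)[:2] for p in [(80,55),(52,465)]];print('holder left',(C[0]+C[1])/2,yaw(C[1],C[0]),np.linalg.norm(C[0]-C[1]))
E
```

```text
(array([248.86666667, 243.7025641 ]), np.int32(195)) (array([257.83333333, 180.57017544]), np.int32(228))
stake top (array([ 619.10637684, -237.11176216,  106.02459267]), np.float64(0.019045144217021172))
hex [ 619.22781552 -236.61499116] [np.float64(64.2), np.float64(4.2), np.float64(-57.4), np.float64(-113.6), np.float64(-175.3), np.float64(121.0)] [np.float64(17.9), np.float64(17.6), np.float64(16.3), np.float64(18.1), np.float64(17.1), np.float64(17.6)]
block [ 623.61765372 -234.31346821] 71.11052861891889 -19.737493126626777 50.892128221841865 47.965946375421396
pin tail [ 700.76709039 -243.29778654] 85.360574151422 prongs [ 585.46665644 -231.4297944 ] 84.87361084602327 centre [ 643.11687342 -237.36379047] axis -5.876817209414085 115.90961696969624
holder left [ 577.05549341 -230.70408889] 84.70500922034567 91.04035925726902
```

The heights and sizes agree: stake top at 106.0, pin length 115.9, block about 50. Stake centre is (619.1,-237.0) with flats normal at -26°. I descend and grip it.

Emit:
move_arm(
  increments=[
    {"x":0.001,"y":0.003,"z":0.02,"ax":0,"ay":0,"az":6,"grip":1},
    {"x":0.001,"y":0.003,"z":0.05,"ax":0,"ay":0,"az":13,"grip":1},
    {"x":0.001,"y":0.003,"z":0.08,"ax":0,"ay":0,"az":20,"grip":1},
    {"x":0.001,"y":0.003,"z":0.11,"ax":0,"ay":0,"az":26,"grip":1},
    {"x":0.001,"y":0.003,"z":0.135,"ax":0,"ay":0,"az":26,"grip":1},
    {"x":0.001,"y":0.003,"z":0.155,"ax":0,"ay":0,"az":26,"grip":0.8},
    {"x":0.001,"y":0.003,"z":0.17,"ax":0,"ay":0,"az":26,"grip":0.65},
    {"x":0.001,"y":0.003,"z":0.176,"ax":0,"ay":0,"az":26,"grip":0.6},
    {"x":0.001,"y":0.003,"z":0.176,"ax":0,"ay":0,"az":26,"grip":0.55},
    {"x":0.001,"y":0.003,"z":0.176,"ax":0,"ay":0,"az":26,"grip":0.5},
    {"x":0.001,"y":0.003,"z":0.176,"ax":0,"ay":0,"az":26,"grip":0.45},
    {"x":0.001,"y":0.003,"z":0.176,"ax":0,"ay":0,"az":26,"grip":0.4},
    {"x":0.001,"y":0.003,"z":0.176,"ax":0,"ay":0,"az":26,"grip":0.36},
    {"x":0.001,"y":0.003,"z":0.176,"ax":0,"ay":0,"az":26,"grip":0.33},
    {"x":0.001,"y":0.003,"z":0.176,"ax":0,"ay":0,"az":26,"grip":0.3},
    {"x":0.001,"y":0.003,"z":0.176,"ax":0,"ay":0,"az":26,"grip":0.25},
    {"x":0.001,"y":0.003,"z":0.176,"ax":0,"ay":0,"az":26,"grip":0.2},
    {"x":0.001,"y":0.003,"z":0.176,"ax":0,"ay":0,"az":26,"grip":0.2},
  ],
  squeeze=40,
)

```text
time_s: 3.55
eef_pos: [618.3, -239.1, 86.0]
eef_rot: [[0.438, 0.899, 0.001], [0.899, -0.438, -0.0], [0.0, 0.001, -1.0]]
contact_force: [-2.2, 0.0, 5.7]
opening: 0.342
gripper_force: 40.5
```

Gripped at 29 mm opening. I lift and carry it towards the hex tray, stopping short to look.

Emit:
move_arm(
  increments=[
    {"x":0,"y":0,"z":-0.01,"ax":0,"ay":0,"az":0,"grip":0.2},
    {"x":0,"y":0,"z":-0.03,"ax":0,"ay":0,"az":0,"grip":0.2},
    {"x":0,"y":0,"z":-0.06,"ax":0,"ay":0,"az":0,"grip":0.2},
    {"x":0,"y":0,"z":-0.09,"ax":0,"ay":0,"az":0,"grip":0.2},
    {"x":0.011,"y":-0.005,"z":-0.11,"ax":0,"ay":0,"az":0,"grip":0.2},
    {"x":0.033,"y":-0.014,"z":-0.12,"ax":0,"ay":0,"az":0,"grip":0.2},
    {"x":0.066,"y":-0.029,"z":-0.12,"ax":0,"ay":0,"az":0,"grip":0.2},
    {"x":0.104,"y":-0.045,"z":-0.12,"ax":0,"ay":0,"az":0,"grip":0.2},
    {"x":0.142,"y":-0.062,"z":-0.12,"ax":0,"ay":0,"az":0,"grip":0.2},
    {"x":0.181,"y":-0.079,"z":-0.12,"ax":0,"ay":0,"az":0,"grip":0.2},
    {"x":0.219,"y":-0.096,"z":-0.12,"ax":0,"ay":0,"az":0,"grip":0.2},
    {"x":0.258,"y":-0.113,"z":-0.12,"ax":0,"ay":0,"az":0,"grip":0.2},
    {"x":0.29,"y":-0.127,"z":-0.12,"ax":0,"ay":0,"az":0,"grip":0.2},
    {"x":0.315,"y":-0.138,"z":-0.12,"ax":0,"ay":0,"az":0,"grip":0.2},
    {"x":0.334,"y":-0.146,"z":-0.12,"ax":0,"ay":0,"az":0,"grip":0.2},
    {"x":0.345,"y":-0.151,"z":-0.12,"ax":0,"ay":0,"az":0,"grip":0.2},
    {"x":0.351,"y":-0.153,"z":-0.12,"ax":0,"ay":0,"az":0,"grip":0.2},
    {"x":0.351,"y":-0.153,"z":-0.12,"ax":0,"ay":0,"az":0,"grip":0.2},
    {"x":0.351,"y":-0.153,"z":-0.12,"ax":0,"ay":0,"az":0,"grip":0.2},
  ],
)

```text
time_s: 5.45
eef_pos: [634.6, 142.0, 205.4]
eef_rot: [[0.44, 0.898, 0.0], [0.898, -0.44, -0.001], [-0.001, 0.0, -1.0]]
contact_force: [-0.7, -0.3, -2.0]
opening: 0.343
gripper_force: 39.8
```

```bash
python3 -c "
from h import *
s=snap('wrist',3)"
```

Emit:
move_arm(
  increments=[
    {"x":0.01,"y":-0.004,"z":0,"ax":0,"ay":0,"az":0,"grip":0.2},
    {"x":0.025,"y":-0.011,"z":0,"ax":0,"ay":0,"az":0,"grip":0.2},
    {"x":0.036,"y":-0.016,"z":0,"ax":0,"ay":0,"az":0,"grip":0.2},
    {"x":0.04,"y":-0.018,"z":0,"ax":0,"ay":0,"az":0,"grip":0.2},
    {"x":0.04,"y":-0.018,"z":0,"ax":0,"ay":0,"az":0,"grip":0.2},
    {"x":0.04,"y":-0.018,"z":0,"ax":0,"ay":0,"az":0,"grip":0.2},
  ],
)

```text
time_s: 6.1
eef_pos: [635.8, 187.1, 205.3]
eef_rot: [[0.438, 0.899, 0.0], [0.899, -0.438, -0.001], [-0.0, 0.0, -1.0]]
contact_force: [-0.4, -0.2, -2.3]
opening: 0.342
gripper_force: 39.8
```

```bash
cat >> h.py <<'E'
def tray(s,z=9,near=None,smin=70):
    """outer rim contour of the tray nearest the expected world xy"""
    h=cv2.cvtColor(s['frame'],cv2.COLOR_RGB2HSV).astype(int); q=proj(s,[*near,7])
    B=[c for c in blobs(h[...,1]>smin,300) if cv2.contourArea(cv2.convexHull(c))<30000]
    c=min(B,key=lambda c:np.linalg.norm(cen(c)-q)); return c,cen(c)
E
python3 - <<'E'
from h import *
A=load('wrist3'); B=snap('wrist',4); near=(638,240)
R=[]
for s in (A,B):
    c,q=tray(s,near=near); print(q,cv2.boundingRect(c),cv2.contourArea(c),np.round(plane(s,q,7),1)); R.append(q)
    ap=cv2.approxPolyDP(cv2.convexHull(c),5,True)[:,0]; W=np.array([plane(s,p,9)[:2] for p in ap]); print(np.round(W,1).tolist())
print(tri(A,R[0],B,R[1])); o=robot.get_obs(); print(o['time_s'],o['eef_pos'],o['eef_rot'],o['opening'])
cv2.imwrite('pics/w34.png',np.hstack([s['frame'][:,56:456] for s in (A,B)])[:,:,::-1])
E
```

```text
[219.06486952  90.08148695] (189, 58, 60, 65) 2652.0 [640.1 239.2   7. ]
[[647.5, 270.3], [670.9, 248.1], [662.4, 214.7], [631.6, 206.6], [608.3, 229.7], [616.1, 260.9]]
[237.5013977  129.65282607] (209, 100, 58, 60) 2382.0 [640.1 238.9   7. ]
[[647.1, 270.1], [671.0, 243.5], [663.5, 215.1], [633.1, 206.4], [608.1, 231.1], [617.0, 261.7]]
(array([640.2435036 , 238.92976849,   9.22113246]), np.float64(0.013634225026578137))
6.15 [635.8849974  186.66312514 205.32545047] [[ 4.39033510e-01  8.98470674e-01  1.61121195e-04]
 [ 8.98470590e-01 -4.39033371e-01 -5.45804835e-04]
 [-4.19652056e-04  3.84389267e-04 -9.99999838e-01]] 0.34589614313180983
```

View pics/w34.png

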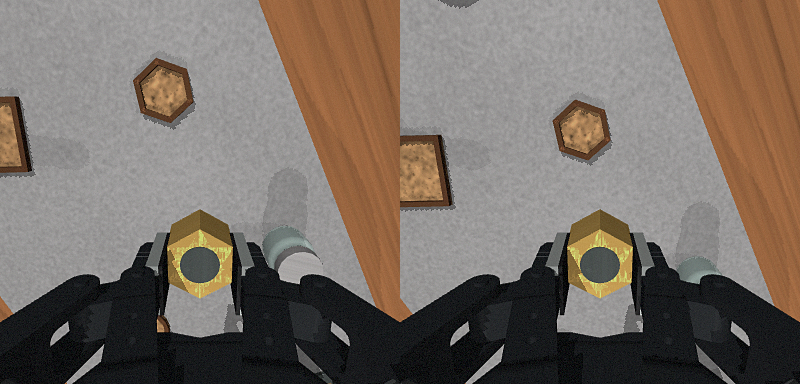

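The hex tray centre is (640.2,238.9), with the rim at 9.2 as expected, and the stake is held upright at pixel (257,264). I set it down, turned 11° to align it.

Emit:
move_arm(
  increments=[
    {"x":0.015,"y":-0.006,"z":0,"ax":0,"ay":0,"az":-4,"grip":0.2},
    {"x":0.035,"y":-0.014,"z":0.01,"ax":0,"ay":0,"az":-8,"grip":0.2},
    {"x":0.046,"y":-0.018,"z":0.03,"ax":0,"ay":0,"az":-11,"grip":0.2},
    {"x":0.046,"y":-0.018,"z":0.06,"ax":0,"ay":0,"az":-11,"grip":0.2},
    {"x":0.046,"y":-0.018,"z":0.095,"ax":0,"ay":0,"az":-11,"grip":0.2},
    {"x":0.046,"y":-0.018,"z":0.13,"ax":0,"ay":0,"az":-11,"grip":0.2},
    {"x":0.046,"y":-0.018,"z":0.155,"ax":0,"ay":0,"az":-11,"grip":0.2},
    {"x":0.046,"y":-0.018,"z":0.172,"ax":0,"ay":0,"az":-11,"grip":0.2},
    {"x":0.046,"y":-0.018,"z":0.182,"ax":0,"ay":0,"az":-11,"grip":0.2},
    {"x":0.046,"y":-0.018,"z":0.186,"ax":0,"ay":0,"az":-11,"grip":0.2},
    {"x":0.046,"y":-0.018,"z":0.188,"ax":0,"ay":0,"az":-11,"grip":0.2},
    {"x":0.046,"y":-0.018,"z":0.19,"ax":0,"ay":0,"az":-11,"grip":0.2},
    {"x":0.046,"y":-0.018,"z":0.19,"ax":0,"ay":0,"az":-11,"grip":0.2},
    {"x":0.046,"y":-0.018,"z":0.19,"ax":0,"ay":0,"az":-11,"grip":0.2},
  ],
)

```text
time_s: 7.55
eef_pos: [640.1, 236.8, 16.0]
eef_rot: [[0.259, 0.966, 0.001], [0.966, -0.259, 0.0], [0.001, 0.001, -1.0]]
contact_force: [0.6, -0.4, -2.5]
opening: 0.342
gripper_force: 39.8
```

Emit:
move_arm(
  increments=[
    {"x":0,"y":0,"z":0.001,"ax":0,"ay":0,"az":0,"grip":0.2},
    {"x":0,"y":0,"z":0.002,"ax":0,"ay":0,"az":0,"grip":0.2},
    {"x":0,"y":0,"z":0.0027,"ax":0,"ay":0,"az":0,"grip":0.2},
    {"x":0,"y":0,"z":0.0033,"ax":0,"ay":0,"az":0,"grip":0.2},
    {"x":0,"y":0,"z":0.0036,"ax":0,"ay":0,"az":0,"grip":0.2},
    {"x":0,"y":0,"z":0.0036,"ax":0,"ay":0,"az":0,"grip":0.2},
  ],
)

```text
time_s: 8.15
eef_pos: [639.7, 236.6, 12.0]
eef_rot: [[0.259, 0.966, 0.0], [0.966, -0.259, 0.0], [0.0, 0.0, -1.0]]
contact_force: [-1.3, -0.7, 2.7]
opening: 0.338
gripper_force: 40.3
```

Contact is felt, so the stake is seated. I release, rise, and start back.

Emit:
move_arm(
  increments=[
    {"x":0,"y":0,"z":0,"ax":0,"ay":0,"az":0,"grip":0.4},
    {"x":0,"y":0,"z":0,"ax":0,"ay":0,"az":0,"grip":0.5},
    {"x":0,"y":0,"z":0,"ax":0,"ay":0,"az":0,"grip":0.6},
    {"x":0,"y":0,"z":-0.004,"ax":0,"ay":0,"az":0,"grip":0.7},
    {"x":0,"y":0,"z":-0.02,"ax":0,"ay":0,"az":0,"grip":1},
    {"x":0,"y":0,"z":-0.05,"ax":0,"ay":0,"az":0,"grip":1},
    {"x":0,"y":0,"z":-0.09,"ax":0,"ay":0,"az":0,"grip":1},
    {"x":-0.01,"y":0.002,"z":-0.13,"ax":0,"ay":0,"az":0,"grip":1},
    {"x":-0.03,"y":0.007,"z":-0.17,"ax":0,"ay":0,"az":0,"grip":1},
    {"x":-0.06,"y":0.013,"z":-0.19,"ax":0,"ay":0,"az":0,"grip":1},
    {"x":-0.1,"y":0.022,"z":-0.2,"ax":0,"ay":0,"az":0,"grip":1},
    {"x":-0.145,"y":0.032,"z":-0.2,"ax":0,"ay":0,"az":0,"grip":1},
    {"x":-0.19,"y":0.042,"z":-0.2,"ax":0,"ay":0,"az":0,"grip":1},
    {"x":-0.235,"y":0.052,"z":-0.2,"ax":0,"ay":0,"az":0,"grip":1},
    {"x":-0.28,"y":0.062,"z":-0.2,"ax":0,"ay":0,"az":0,"grip":1},
    {"x":-0.325,"y":0.072,"z":-0.2,"ax":0,"ay":0,"az":0,"grip":1},
    {"x":-0.36,"y":0.08,"z":-0.2,"ax":0,"ay":0,"az":0,"grip":1},
    {"x":-0.385,"y":0.086,"z":-0.2,"ax":0,"ay":0,"az":0,"grip":1},
    {"x":-0.4,"y":0.09,"z":-0.2,"ax":0,"ay":0,"az":0,"grip":1},
    {"x":-0.4,"y":0.09,"z":-0.2,"ax":0,"ay":0,"az":0,"grip":1},
  ],
)

```text
time_s: 10.15
eef_pos: [622.9, -175.3, 212.6]
eef_rot: [[0.262, 0.965, 0.001], [0.965, -0.262, -0.001], [-0.001, 0.001, -1.0]]
contact_force: [0.9, -0.1, -0.5]
opening: 1.0
gripper_force: 0.0
```

```bash
python3 -c "
from h import *
s=snap('wrist',5); c=snap('scene',5)"
```

Emit:
move_arm(
  increments=[
    {"x":-0.01,"y":0.002,"z":0,"ax":0,"ay":0,"az":0,"grip":1},
    {"x":-0.03,"y":0.007,"z":0,"ax":0,"ay":0,"az":0,"grip":1},
    {"x":-0.055,"y":0.012,"z":0,"ax":0,"ay":0,"az":0,"grip":1},
    {"x":-0.065,"y":0.015,"z":0,"ax":0,"ay":0,"az":0,"grip":1},
    {"x":-0.065,"y":0.015,"z":0,"ax":0,"ay":0,"az":0,"grip":1},
    {"x":-0.065,"y":0.015,"z":0,"ax":0,"ay":0,"az":0,"grip":1},
  ],
)

```text
time_s: 10.85
eef_pos: [621.2, -238.1, 211.6]
eef_rot: [[0.258, 0.966, 0.0], [0.966, -0.258, 0.001], [0.001, -0.0, -1.0]]
contact_force: [-0.3, 0.3, 0.6]
opening: 0.996
gripper_force: 0.0
```

```bash
python3 - <<'E'
from h import *
A=load('wrist5'); B=snap('wrist',6); C=load('scene5')
o=robot.get_obs(); print(o['time_s'],o['eef_pos'],np.round(o['eef_rot'],3).tolist())
def crop(s,X,n,f):
    q=proj(s,X).round().astype(int); n2=n//2; x0,y0=q-n2; print(x0,y0); return cv2.resize(s['frame'][max(y0,0):y0+n,max(x0,0):x0+n],(n*f,n*f),interpolation=cv2.INTER_CUBIC)
I=[crop(A,[620,-235,60],100,4),crop(B,[620,-235,60],100,4)]
r=np.hstack(I); J=cv2.resize(C['frame'][130:230,290:390],(200,200),interpolation=cv2.INTER_CUBIC)
r=cv2.copyMakeBorder(r,0,200,0,0,0); r[400:,:200]=J
cv2.imwrite('pics/z56.png',r[:,:,::-1])
E
```

```text
10.9 [ 621.32610425 -237.73721368  211.6831382 ] [[0.257, 0.966, 0.0], [0.966, -0.257, 0.001], [0.001, -0.0, -1.0]]
217 186
203 129
```

View pics/z56.png

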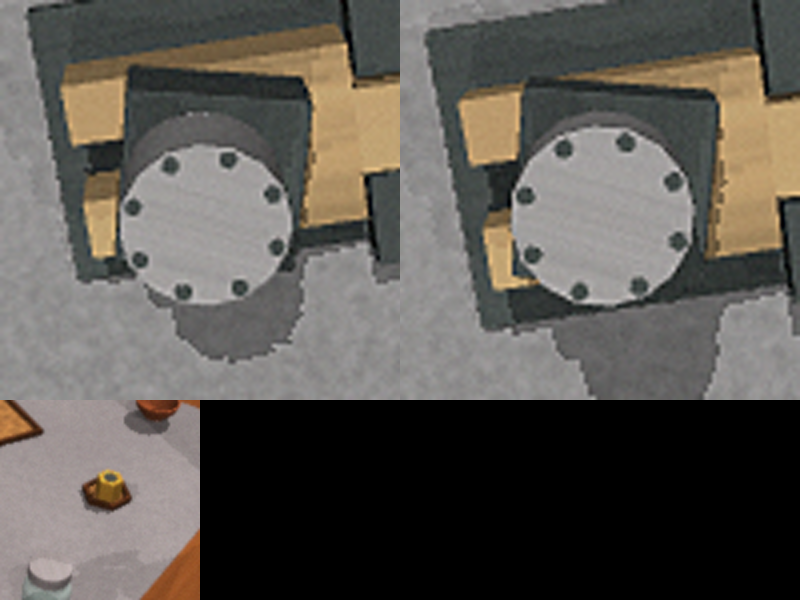

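The stake stands upright in its tray. The disc top centre is at crop (206,224) in the left view and (202,216) in the right.

```bash
python3 - <<'E'
from h import *
A,B=load('wrist5'),load('wrist6')
a=np.array([217+206.5/4-.5,186+225/4-.5]);b=np.array([203+202.5/4-.5,129+217/4-.5])
P,e=tri(A,a,B,b); print(P,e,plane(B,b,78)); 
print('diam',np.linalg.norm(plane(B,(203+111/4,129+216/4),78)-plane(B,(203+293/4,129+216/4),78)))
o=robot.get_obs(); d=plane(B,b,78)-o['eef_pos']; print(o['eef_rot'].T@d)
E
```

```text
[ 620.88264187 -234.66226635   76.45174179] 0.13758237160218403 [ 620.92182428 -234.31312094   78.        ]
diam 42.64302875243069
[  3.06106806  -1.26256433 133.68659277]
```

Emit:
move_arm(
  increments=[
    {"x":0.002,"y":-0.001,"z":0.02,"ax":0,"ay":0,"az":0,"grip":1},
    {"x":0.003,"y":-0.001,"z":0.05,"ax":0,"ay":0,"az":0,"grip":1},
    {"x":0.003,"y":-0.001,"z":0.085,"ax":0,"ay":0,"az":0,"grip":1},
    {"x":0.003,"y":-0.001,"z":0.115,"ax":0,"ay":0,"az":0,"grip":0.9},
    {"x":0.003,"y":-0.001,"z":0.138,"ax":0,"ay":0,"az":0,"grip":0.8},
    {"x":0.003,"y":-0.001,"z":0.15,"ax":0,"ay":0,"az":0,"grip":0.75},
    {"x":0.003,"y":-0.001,"z":0.154,"ax":0,"ay":0,"az":0,"grip":0.7},
    {"x":0.003,"y":-0.001,"z":0.154,"ax":0,"ay":0,"az":0,"grip":0.66},
    {"x":0.003,"y":-0.001,"z":0.154,"ax":0,"ay":0,"az":0,"grip":0.62},
    {"x":0.003,"y":-0.001,"z":0.154,"ax":0,"ay":0,"az":0,"grip":0.58},
    {"x":0.003,"y":-0.001,"z":0.154,"ax":0,"ay":0,"az":0,"grip":0.55},
    {"x":0.003,"y":-0.001,"z":0.154,"ax":0,"ay":0,"az":0,"grip":0.52},
    {"x":0.003,"y":-0.001,"z":0.154,"ax":0,"ay":0,"az":0,"grip":0.49},
    {"x":0.003,"y":-0.001,"z":0.154,"ax":0,"ay":0,"az":0,"grip":0.45},
    {"x":0.003,"y":-0.001,"z":0.154,"ax":0,"ay":0,"az":0,"grip":0.4},
    {"x":0.003,"y":-0.001,"z":0.154,"ax":0,"ay":0,"az":0,"grip":0.3},
    {"x":0.003,"y":-0.001,"z":0.154,"ax":0,"ay":0,"az":0,"grip":0.3},
  ],
  squeeze=55,
)

```text
time_s: 12.6
eef_pos: [620.8, -236.7, 58.5]
eef_rot: [[0.259, 0.966, 0.001], [0.966, -0.259, -0.0], [0.0, 0.001, -1.0]]
contact_force: [-2.6, 1.8, 5.3]
opening: 0.479
gripper_force: 55.2
```

Emit:
move_arm(
  increments=[
    {"x":0,"y":0,"z":-0.005,"ax":0,"ay":0,"az":0,"grip":0.3},
    {"x":0,"y":0,"z":-0.02,"ax":0,"ay":0,"az":0,"grip":0.3},
    {"x":0,"y":0,"z":-0.05,"ax":0,"ay":0,"az":0,"grip":0.3},
    {"x":0.002,"y":-0.002,"z":-0.08,"ax":0,"ay":0,"az":0,"grip":0.3},
    {"x":0.01,"y":-0.012,"z":-0.105,"ax":0,"ay":0,"az":0,"grip":0.3},
    {"x":0.025,"y":-0.03,"z":-0.12,"ax":0,"ay":0,"az":0,"grip":0.3},
    {"x":0.045,"y":-0.054,"z":-0.12,"ax":0,"ay":0,"az":0,"grip":0.3},
    {"x":0.067,"y":-0.08,"z":-0.12,"ax":0,"ay":0,"az":0,"grip":0.3},
    {"x":0.085,"y":-0.101,"z":-0.12,"ax":0,"ay":0,"az":0,"grip":0.3},
    {"x":0.097,"y":-0.115,"z":-0.12,"ax":0,"ay":0,"az":0,"grip":0.3},
    {"x":0.102,"y":-0.122,"z":-0.12,"ax":0,"ay":0,"az":0,"grip":0.3},
    {"x":0.102,"y":-0.122,"z":-0.12,"ax":0,"ay":0,"az":0,"grip":0.3},
    {"x":0.102,"y":-0.122,"z":-0.12,"ax":0,"ay":0,"az":0,"grip":0.3},
  ],
)

```text
time_s: 13.9
eef_pos: [529.6, -107.4, 178.2]
eef_rot: [[0.26, 0.966, 0.001], [0.966, -0.26, -0.0], [-0.0, 0.001, -1.0]]
contact_force: [0.0, -0.8, -2.7]
opening: 0.48
gripper_force: 56.1
```

```bash
python3 -c "
from h import *
s=snap('wrist',7)"
```

Emit:
move_arm(
  increments=[
    {"x":0.01,"y":-0.012,"z":0,"ax":0,"ay":0,"az":0,"grip":0.3},
    {"x":0.022,"y":-0.027,"z":0,"ax":0,"ay":0,"az":0,"grip":0.3},
    {"x":0.032,"y":-0.038,"z":0,"ax":0,"ay":0,"az":0,"grip":0.3},
    {"x":0.035,"y":-0.042,"z":0,"ax":0,"ay":0,"az":0,"grip":0.3},
    {"x":0.035,"y":-0.042,"z":0,"ax":0,"ay":0,"az":0,"grip":0.3},
    {"x":0.035,"y":-0.042,"z":0,"ax":0,"ay":0,"az":0,"grip":0.3},
  ],
)

```text
time_s: 14.55
eef_pos: [497.9, -62.4, 177.8]
eef_rot: [[0.259, 0.966, 0.0], [0.966, -0.259, -0.0], [-0.0, 0.001, -1.0]]
contact_force: [0.5, -1.1, -1.8]
opening: 0.48
gripper_force: 56.2
```

```bash
python3 - <<'E'
from h import *
A=load('wrist7'); B=snap('wrist',8); near=(469,-19)
R=[]
for s in (A,B):
    c,q=tray(s,near=near); el=cv2.fitEllipse(cv2.convexHull(c)); print(q,el,np.round(plane(s,q,7),1)); R.append(q)
P,e=tri(A,R[0],B,R[1]); print(P,e); o=robot.get_obs(); print(o['time_s'],o['eef_pos'],o['opening'],o['eef_rot'].T@(P-o['eef_pos']))
cv2.imwrite('pics/w8.png',np.hstack([s['frame'][:,56:456] for s in (A,B)])[:,:,::-1])
E
```

```text
[175.12238866 109.48152586] ((175.1305389404297, 109.47210693359375), (70.5367431640625, 75.9220962524414), 144.00408935546875) [471.4 -19.7   7. ]
[218.47650055 145.05351052] ((218.447021484375, 145.04579162597656), (68.73930358886719, 70.46324920654297), 141.45591735839844) [471.2 -19.5   7. ]
[470.96582088 -19.57159082   5.48301604] 0.06328280540772147
14.6 [497.95012266 -62.47517424 177.77524846] 0.48420782605989426 [ 34.45672814 -37.26329821 172.27206349]
```

View pics/w8.png

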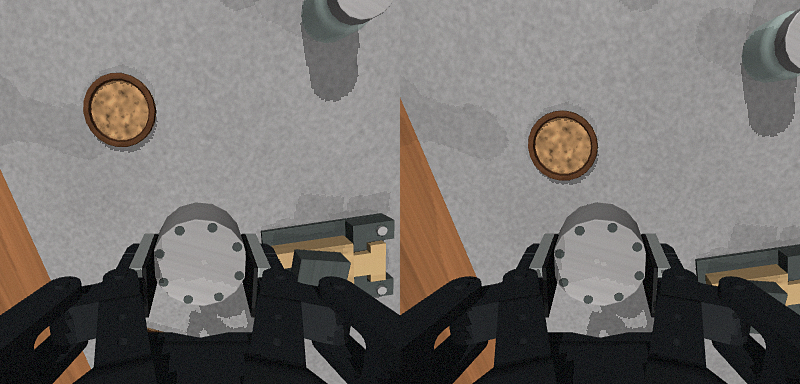

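The disc is held level at (255,262), and the round tray is at (218,145) in the right view. Its centre is (471,-19.5) with height about 5.5–7. I set it down.

Emit:
move_arm(
  increments=[
    {"x":0.01,"y":-0.012,"z":0,"ax":0,"ay":0,"az":0,"grip":0.3},
    {"x":0.024,"y":-0.028,"z":0.01,"ax":0,"ay":0,"az":0,"grip":0.3},
    {"x":0.032,"y":-0.037,"z":0.03,"ax":0,"ay":0,"az":0,"grip":0.3},
    {"x":0.032,"y":-0.037,"z":0.06,"ax":0,"ay":0,"az":0,"grip":0.3},
    {"x":0.032,"y":-0.037,"z":0.095,"ax":0,"ay":0,"az":0,"grip":0.3},
    {"x":0.032,"y":-0.037,"z":0.125,"ax":0,"ay":0,"az":0,"grip":0.3},
    {"x":0.032,"y":-0.037,"z":0.147,"ax":0,"ay":0,"az":0,"grip":0.3},
    {"x":0.032,"y":-0.037,"z":0.158,"ax":0,"ay":0,"az":0,"grip":0.3},
    {"x":0.032,"y":-0.037,"z":0.163,"ax":0,"ay":0,"az":0,"grip":0.3},
    {"x":0.032,"y":-0.037,"z":0.164,"ax":0,"ay":0,"az":0,"grip":0.3},
    {"x":0.032,"y":-0.037,"z":0.165,"ax":0,"ay":0,"az":0,"grip":0.3},
    {"x":0.032,"y":-0.037,"z":0.166,"ax":0,"ay":0,"az":0,"grip":0.3},
    {"x":0.032,"y":-0.037,"z":0.1665,"ax":0,"ay":0,"az":0,"grip":0.3},
    {"x":0.032,"y":-0.037,"z":0.1665,"ax":0,"ay":0,"az":0,"grip":0.3},
    {"x":0.032,"y":-0.037,"z":0.1665,"ax":0,"ay":0,"az":0,"grip":0.3},
  ],
)

```text
time_s: 16.1
eef_pos: [470.3, -21.3, 11.4]
eef_rot: [[0.259, 0.966, 0.0], [0.966, -0.259, 0.0], [0.0, 0.0, -1.0]]
contact_force: [-0.1, 0.1, -2.3]
opening: 0.48
gripper_force: 56.3
```

Emit:
move_arm(
  increments=[
    {"x":0,"y":0,"z":0.0005,"ax":0,"ay":0,"az":0,"grip":0.3},
    {"x":0,"y":0,"z":0.001,"ax":0,"ay":0,"az":0,"grip":0.3},
    {"x":0,"y":0,"z":0.001,"ax":0,"ay":0,"az":0,"grip":0.3},
    {"x":0,"y":0,"z":0.001,"ax":0,"ay":0,"az":0,"grip":0.3},
  ],
)

```text
time_s: 16.5
eef_pos: [470.3, -21.3, 10.5]
eef_rot: [[0.259, 0.966, 0.0], [0.966, -0.259, 0.0], [0.0, 0.0, -1.0]]
contact_force: [-2.9, 0.1, 4.3]
opening: 0.484
gripper_force: 56.9
```

Emit:
move_arm(
  increments=[
    {"x":0,"y":0,"z":0,"ax":0,"ay":0,"az":0,"grip":0.55},
    {"x":0,"y":0,"z":0,"ax":0,"ay":0,"az":0,"grip":0.65},
    {"x":0,"y":0,"z":0,"ax":0,"ay":0,"az":0,"grip":0.75},
    {"x":0,"y":0,"z":-0.005,"ax":0,"ay":0,"az":0,"grip":0.85},
    {"x":0,"y":0,"z":-0.02,"ax":0,"ay":0,"az":0,"grip":1},
    {"x":0,"y":0,"z":-0.05,"ax":0,"ay":0,"az":0,"grip":1},
    {"x":-0.005,"y":0.008,"z":-0.09,"ax":0,"ay":0,"az":0,"grip":1},
    {"x":-0.015,"y":0.024,"z":-0.13,"ax":0,"ay":0,"az":0,"grip":1},
    {"x":-0.033,"y":0.052,"z":-0.165,"ax":0,"ay":0,"az":0,"grip":1},
    {"x":-0.055,"y":0.087,"z":-0.185,"ax":0,"ay":0,"az":0,"grip":1},
    {"x":-0.078,"y":0.124,"z":-0.19,"ax":0,"ay":0,"az":0,"grip":1},
    {"x":-0.098,"y":0.156,"z":-0.19,"ax":0,"ay":0,"az":0,"grip":1},
    {"x":-0.112,"y":0.178,"z":-0.19,"ax":0,"ay":0,"az":0,"grip":1},
    {"x":-0.119,"y":0.189,"z":-0.19,"ax":0,"ay":0,"az":0,"grip":1},
    {"x":-0.119,"y":0.189,"z":-0.19,"ax":0,"ay":0,"az":0,"grip":1},
    {"x":-0.119,"y":0.189,"z":-0.19,"ax":0,"ay":0,"az":0,"grip":1},
  ],
)

```text
time_s: 18.1
eef_pos: [621.7, -184.6, 200.2]
eef_rot: [[0.259, 0.966, -0.0], [0.966, -0.259, 0.0], [0.0, -0.0, -1.0]]
contact_force: [0.1, 1.1, 0.9]
opening: 1.003
gripper_force: 0.0
```

```bash
python3 -c "
from h import *
s=snap('wrist',9); c=snap('scene',9)"
```

Emit:
move_arm(
  increments=[
    {"x":-0.01,"y":0.002,"z":0,"ax":0,"ay":0,"az":0,"grip":1},
    {"x":-0.03,"y":0.007,"z":0,"ax":0,"ay":0,"az":0,"grip":1},
    {"x":-0.045,"y":0.012,"z":0,"ax":0,"ay":0,"az":0,"grip":1},
    {"x":-0.05,"y":0.013,"z":0,"ax":0,"ay":0,"az":0,"grip":1},
    {"x":-0.05,"y":0.013,"z":0,"ax":0,"ay":0,"az":0,"grip":1},
    {"x":-0.05,"y":0.013,"z":0,"ax":0,"ay":0,"az":0,"grip":1},
  ],
)

```text
time_s: 18.8
eef_pos: [621.7, -236.0, 200.2]
eef_rot: [[0.258, 0.966, 0.0], [0.966, -0.258, 0.001], [0.001, -0.0, -1.0]]
contact_force: [-0.4, -0.2, 0.5]
opening: 1.002
gripper_force: 0.0
```

```bash
python3 - <<'E'
from h import *
A=load('wrist9'); B=snap('wrist',10); C=load('scene9')
o=robot.get_obs(); print(o['time_s'],o['eef_pos'],np.round(o['eef_rot'],3).tolist())
def crop(s,X,n,f):
    q=proj(s,X).round().astype(int); n2=n//2; x0,y0=q-n2; print(x0,y0); return cv2.resize(s['frame'][max(y0,0):y0+n,max(x0,0):x0+n],(n*f,n*f),interpolation=cv2.INTER_CUBIC)
I=[crop(A,[625,-235,50],100,4),crop(B,[625,-235,50],100,4)]
r=np.hstack(I); J=cv2.resize(C['frame'][150:250,180:380],(400,200),interpolation=cv2.INTER_CUBIC)
r=cv2.copyMakeBorder(r,0,200,0,0,0); r[400:,:400]=J
cv2.imwrite('pics/z910.png',r[:,:,::-1])
E
```

```text
18.85 [ 621.81037174 -235.69195104  200.23028005] [[0.258, 0.966, 0.0], [0.966, -0.258, 0.001], [0.001, 0.0, -1.0]]
220 177
207 131
```

View pics/z910.png

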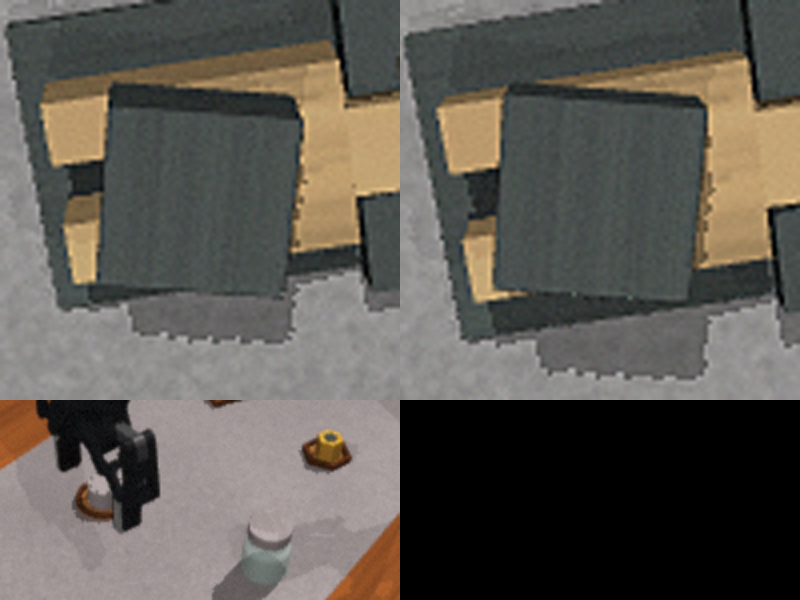

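The block's top corners are at left (107,105), (300,117), (287,297), (97,283) and right (109,95), (306,107), (288,300), (95,290). The disc sits in the round tray.

```bash
python3 - <<'E'
from h import *
A,B=load('wrist9'),load('wrist10')
pa=[np.array([220+(x+.5)/4-.5,177+(y+.5)/4-.5]) for x,y in [(107,105),(300,117),(287,297),(97,283)]]
pb=[np.array([207+(x+.5)/4-.5,131+(y+.5)/4-.5]) for x,y in [(109,95),(306,107),(288,300),(95,290)]]
T=np.array([tri(A,a,B,b)[0] for a,b in zip(pa,pb)]); print(T.round(1).tolist(),T.mean(0))
K=np.array([plane(B,b,52) for b in pb]); print(K.mean(0),[np.degrees(np.arctan2(*(K[(i+1)%4]-K[i])[[1,0]])).round(1) for i in range(4)],[np.linalg.norm(K[i]-K[i-1]).round(1) for i in range(4)])
o=robot.get_obs(); print(o['eef_rot'].T@(K.mean(0)-o['eef_pos']))
# square tray
E
```

```text
[[608.3, -204.4, 45.2], [654.8, -219.3, 48.5], [639.5, -263.7, 55.8], [591.8, -251.5, 46.0]] [ 623.61674842 -234.73337905   48.9001857 ]
[ 624.14604089 -234.30074895   52.        ] [np.float64(-18.5), np.float64(-108.9), np.float64(161.9), np.float64(69.8)] [np.float64(49.2), np.float64(47.5), np.float64(48.9), np.float64(48.6)]
[  1.84020652   1.89775169 148.23163932]
```

Emit:
move_arm(
  increments=[
    {"x":0.002,"y":0.002,"z":0.02,"ax":0,"ay":0,"az":2,"grip":1},
    {"x":0.002,"y":0.002,"z":0.05,"ax":0,"ay":0,"az":4,"grip":1},
    {"x":0.002,"y":0.002,"z":0.085,"ax":0,"ay":0,"az":4,"grip":1},
    {"x":0.002,"y":0.002,"z":0.12,"ax":0,"ay":0,"az":4,"grip":0.95},
    {"x":0.002,"y":0.002,"z":0.147,"ax":0,"ay":0,"az":4,"grip":0.85},
    {"x":0.002,"y":0.002,"z":0.162,"ax":0,"ay":0,"az":4,"grip":0.8},
    {"x":0.002,"y":0.002,"z":0.167,"ax":0,"ay":0,"az":4,"grip":0.76},
    {"x":0.002,"y":0.002,"z":0.167,"ax":0,"ay":0,"az":4,"grip":0.72},
    {"x":0.002,"y":0.002,"z":0.167,"ax":0,"ay":0,"az":4,"grip":0.68},
    {"x":0.002,"y":0.002,"z":0.167,"ax":0,"ay":0,"az":4,"grip":0.65},
    {"x":0.002,"y":0.002,"z":0.167,"ax":0,"ay":0,"az":4,"grip":0.62},
    {"x":0.002,"y":0.002,"z":0.167,"ax":0,"ay":0,"az":4,"grip":0.59},
    {"x":0.002,"y":0.002,"z":0.167,"ax":0,"ay":0,"az":4,"grip":0.56},
    {"x":0.002,"y":0.002,"z":0.167,"ax":0,"ay":0,"az":4,"grip":0.52},
    {"x":0.002,"y":0.002,"z":0.167,"ax":0,"ay":0,"az":4,"grip":0.4},
    {"x":0.002,"y":0.002,"z":0.167,"ax":0,"ay":0,"az":4,"grip":0.4},
    {"x":0.002,"y":0.002,"z":0.167,"ax":0,"ay":0,"az":4,"grip":0.4},
  ],
  squeeze=70,
)

```text
time_s: 20.55
eef_pos: [624.2, -235.5, 34.2]
eef_rot: [[0.326, 0.945, 0.0], [0.945, -0.326, -0.0], [0.0, 0.0, -1.0]]
contact_force: [-3.2, 1.8, 6.7]
opening: 0.565
gripper_force: 72.6
```

Emit:
move_arm(
  increments=[
    {"x":0,"y":0,"z":-0.005,"ax":0,"ay":0,"az":0,"grip":0.4},
    {"x":0,"y":0,"z":-0.02,"ax":0,"ay":0,"az":0,"grip":0.4},
    {"x":0,"y":0,"z":-0.05,"ax":0,"ay":0,"az":0,"grip":0.4},
    {"x":-0.002,"y":-0.002,"z":-0.085,"ax":0,"ay":0,"az":0,"grip":0.4},
    {"x":-0.012,"y":-0.01,"z":-0.12,"ax":0,"ay":0,"az":0,"grip":0.4},
    {"x":-0.03,"y":-0.025,"z":-0.14,"ax":0,"ay":0,"az":0,"grip":0.4},
    {"x":-0.058,"y":-0.049,"z":-0.145,"ax":0,"ay":0,"az":0,"grip":0.4},
    {"x":-0.09,"y":-0.075,"z":-0.145,"ax":0,"ay":0,"az":0,"grip":0.4},
    {"x":-0.122,"y":-0.102,"z":-0.145,"ax":0,"ay":0,"az":0,"grip":0.4},
    {"x":-0.154,"y":-0.129,"z":-0.145,"ax":0,"ay":0,"az":0,"grip":0.4},
    {"x":-0.182,"y":-0.152,"z":-0.145,"ax":0,"ay":0,"az":0,"grip":0.4},
    {"x":-0.203,"y":-0.17,"z":-0.145,"ax":0,"ay":0,"az":0,"grip":0.4},
    {"x":-0.215,"y":-0.18,"z":-0.145,"ax":0,"ay":0,"az":0,"grip":0.4},
    {"x":-0.215,"y":-0.18,"z":-0.145,"ax":0,"ay":0,"az":0,"grip":0.4},
    {"x":-0.215,"y":-0.18,"z":-0.145,"ax":0,"ay":0,"az":0,"grip":0.4},
  ],
)

```text
time_s: 22.05
eef_pos: [384.8, -379.4, 178.6]
eef_rot: [[0.325, 0.946, 0.001], [0.946, -0.325, 0.0], [0.001, 0.001, -1.0]]
contact_force: [-0.1, 0.0, -4.9]
opening: 0.566
gripper_force: 73.8
```

```bash
python3 -c "
from h import *
s=snap('wrist',11)"
```

Emit:
move_arm(
  increments=[
    {"x":0.01,"y":0,"z":0,"ax":0,"ay":0,"az":0,"grip":0.4},
    {"x":0.025,"y":0,"z":0,"ax":0,"ay":0,"az":0,"grip":0.4},
    {"x":0.036,"y":0,"z":0,"ax":0,"ay":0,"az":0,"grip":0.4},
    {"x":0.04,"y":0,"z":0,"ax":0,"ay":0,"az":0,"grip":0.4},
    {"x":0.04,"y":0,"z":0,"ax":0,"ay":0,"az":0,"grip":0.4},
    {"x":0.04,"y":0,"z":0,"ax":0,"ay":0,"az":0,"grip":0.4},
  ],
)

```text
time_s: 22.7
eef_pos: [396.8, -342.5, 178.3]
eef_rot: [[0.326, 0.946, 0.0], [0.946, -0.326, -0.0], [-0.0, 0.0, -1.0]]
contact_force: [-0.1, 0.2, -5.5]
opening: 0.565
gripper_force: 73.8
```

```bash
python3 - <<'E'
from h import *
A=load('wrist11'); B=snap('wrist',12); near=(406,-314)
R=[]
for s in (A,B):
    c,q=tray(s,near=near); print(q,cv2.boundingRect(c),cv2.contourArea(c),np.round(plane(s,q,7),1)); R.append(q)
    ap=cv2.approxPolyDP(cv2.convexHull(c),6,True)[:,0]; W=np.array([plane(s,p,9)[:2] for p in ap]); print(np.round(W,1).tolist())
    for i in range(len(W)): d=W[i]-W[i-1]; print(round(np.degrees(np.arctan2(d[1],d[0])),1),round(np.linalg.norm(d),1),end='; ')
P,e=tri(A,R[0],B,R[1]); print(P,e); o=robot.get_obs(); print(o['time_s'],o['eef_pos'],np.round(o['eef_rot'],3).tolist(),o['opening'],o['eef_rot'].T@(P-o['eef_pos']))
cv2.imwrite('pics/w12c.png',np.hstack([s['frame'][:,56:456] for s in (A,B)])[:,:,::-1])
E
```

```text
[252.64064426 110.48755279] (207, 62, 94, 98) 6214.0 [ 405.5 -313.8    7. ]
[[393.4, -262.6], [457.7, -303.7], [416.5, -368.8], [351.7, -327.0]]
57.1 76.7; -32.6 76.3; -122.3 77.1; 147.2 77.1; [253.51512517 149.56623783] (210, 104, 91, 92) 5626.5 [ 405.5 -314.     7. ]
[[393.7, -262.3], [458.3, -303.9], [416.5, -368.8], [352.4, -327.0]]
57.5 76.7; -32.8 76.9; -122.8 77.2; 146.9 76.4; [ 405.54386296 -313.83159666    8.59727243] 0.009066593982132635
22.75 [ 396.60576923 -342.76526771  178.25371859] [[0.326, 0.945, -0.0], [0.945, -0.326, -0.0], [-0.0, 0.0, -1.0]] 0.564495658106494 [ 30.31651607  -1.00324393 169.64745479]
```

View pics/w12c.png

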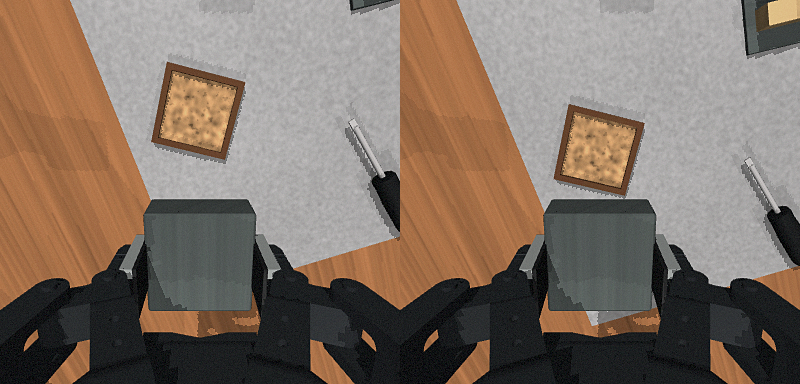

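The square tray is at (253,150) in the right view: centre (405.5,-313.9), rim 8.6, yaw -32.8°. The block is held level, so I turn 14° and set it down.

Emit:
move_arm(
  increments=[
    {"x":0.01,"y":0,"z":0,"ax":0,"ay":0,"az":5,"grip":0.4},
    {"x":0.022,"y":-0.001,"z":0.01,"ax":0,"ay":0,"az":10,"grip":0.4},
    {"x":0.029,"y":-0.001,"z":0.03,"ax":0,"ay":0,"az":14,"grip":0.4},
    {"x":0.029,"y":-0.001,"z":0.06,"ax":0,"ay":0,"az":14,"grip":0.4},
    {"x":0.029,"y":-0.001,"z":0.095,"ax":0,"ay":0,"az":14,"grip":0.4},
    {"x":0.029,"y":-0.001,"z":0.125,"ax":0,"ay":0,"az":14,"grip":0.4},
    {"x":0.029,"y":-0.001,"z":0.147,"ax":0,"ay":0,"az":14,"grip":0.4},
    {"x":0.029,"y":-0.001,"z":0.159,"ax":0,"ay":0,"az":14,"grip":0.4},
    {"x":0.029,"y":-0.001,"z":0.164,"ax":0,"ay":0,"az":14,"grip":0.4},
    {"x":0.029,"y":-0.001,"z":0.166,"ax":0,"ay":0,"az":14,"grip":0.4},
    {"x":0.029,"y":-0.001,"z":0.1667,"ax":0,"ay":0,"az":14,"grip":0.4},
    {"x":0.029,"y":-0.001,"z":0.1674,"ax":0,"ay":0,"az":14,"grip":0.4},
    {"x":0.029,"y":-0.001,"z":0.1677,"ax":0,"ay":0,"az":14,"grip":0.4},
    {"x":0.029,"y":-0.001,"z":0.1677,"ax":0,"ay":0,"az":14,"grip":0.4},
    {"x":0.029,"y":-0.001,"z":0.1677,"ax":0,"ay":0,"az":14,"grip":0.4},
  ],
)

```text
time_s: 24.25
eef_pos: [405.5, -314.6, 10.8]
eef_rot: [[0.545, 0.839, 0.001], [0.839, -0.545, -0.0], [0.0, 0.001, -1.0]]
contact_force: [-0.2, 0.5, -5.6]
opening: 0.566
gripper_force: 73.7
```

Emit:
move_arm(
  increments=[
    {"x":0,"y":0,"z":0.0005,"ax":0,"ay":0,"az":0,"grip":0.4},
    {"x":0,"y":0,"z":0.001,"ax":0,"ay":0,"az":0,"grip":0.4},
    {"x":0,"y":0,"z":0.0012,"ax":0,"ay":0,"az":0,"grip":0.4},
    {"x":0,"y":0,"z":0.0012,"ax":0,"ay":0,"az":0,"grip":0.4},
  ],
)

```text
time_s: 24.65
eef_pos: [405.5, -314.6, 10.1]
eef_rot: [[0.545, 0.839, 0.0], [0.839, -0.545, 0.0], [0.0, 0.0, -1.0]]
contact_force: [-3.6, 3.0, 7.4]
opening: 0.567
gripper_force: 75.4
```

Emit:
move_arm(
  increments=[
    {"x":0,"y":0,"z":0,"ax":0,"ay":0,"az":0,"grip":0.63},
    {"x":0,"y":0,"z":0,"ax":0,"ay":0,"az":0,"grip":0.72},
    {"x":0,"y":0,"z":0,"ax":0,"ay":0,"az":0,"grip":0.8},
    {"x":0,"y":0,"z":-0.005,"ax":0,"ay":0,"az":0,"grip":0.9},
    {"x":0,"y":0,"z":-0.02,"ax":0,"ay":0,"az":0,"grip":1},
    {"x":0,"y":0,"z":-0.05,"ax":0,"ay":0,"az":0,"grip":1},
    {"x":0.005,"y":0.003,"z":-0.09,"ax":0,"ay":0,"az":4,"grip":1},
    {"x":0.015,"y":0.01,"z":-0.13,"ax":0,"ay":0,"az":10,"grip":1},
    {"x":0.035,"y":0.024,"z":-0.165,"ax":0,"ay":0,"az":17,"grip":1},
    {"x":0.065,"y":0.045,"z":-0.185,"ax":0,"ay":0,"az":25,"grip":1},
    {"x":0.097,"y":0.067,"z":-0.19,"ax":0,"ay":0,"az":33,"grip":1},
    {"x":0.127,"y":0.087,"z":-0.19,"ax":0,"ay":0,"az":41,"grip":1},
    {"x":0.15,"y":0.103,"z":-0.19,"ax":0,"ay":0,"az":49,"grip":1},
    {"x":0.166,"y":0.114,"z":-0.19,"ax":0,"ay":0,"az":56,"grip":1},
    {"x":0.173,"y":0.119,"z":-0.19,"ax":0,"ay":0,"az":61,"grip":1},
    {"x":0.173,"y":0.119,"z":-0.19,"ax":0,"ay":0,"az":62,"grip":1},
    {"x":0.173,"y":0.119,"z":-0.19,"ax":0,"ay":0,"az":62,"grip":1},
    {"x":0.173,"y":0.119,"z":-0.19,"ax":0,"ay":0,"az":62,"grip":1},
  ],
)

```text
time_s: 26.45
eef_pos: [598.7, -235.0, 199.6]
eef_rot: [[0.996, -0.086, 0.0], [-0.086, -0.996, -0.0], [0.0, 0.0, -1.0]]
contact_force: [-0.7, 0.8, -1.2]
opening: 1.002
gripper_force: 0.0
```

```bash
python3 - <<'E'
from h import *
s=snap('wrist',13); c=snap('scene',13); o=robot.get_obs(); print(np.round(o['qpos'],2))
S=load('side0'); 
for q in (c,S):
    C,m=tray(q,near=(405,305)); ap=cv2.approxPolyDP(cv2.convexHull(C),6,True)[:,0]; W=np.array([plane(q,p,9)[:2] for p in ap]); print(m,W.round(0).tolist(),W.mean(0))
E
```

```text
[ 0.14  0.39  0.22  1.46 -0.09  1.3  -1.29]
[343.13343328 174.89455272] [[631.0, 283.0], [671.0, 244.0], [637.0, 199.0], [609.0, 224.0]] [637.37387641 237.38888743]
[238.07440812 310.97795315] [[490.0, 305.0], [452.0, 237.0], [328.0, 299.0], [361.0, 369.0]] [408.00082093 302.51041703]
```

Emit:
move_arm(
  increments=[
    {"x":0.01,"y":0,"z":0,"ax":0,"ay":0,"az":0,"grip":1},
    {"x":0.025,"y":0,"z":0,"ax":0,"ay":0,"az":0,"grip":1},
    {"x":0.035,"y":0,"z":0,"ax":0,"ay":0,"az":0,"grip":1},
    {"x":0.035,"y":0,"z":0,"ax":0,"ay":0,"az":0,"grip":1},
    {"x":0.035,"y":0,"z":0,"ax":0,"ay":0,"az":0,"grip":1},
  ],
)

```text
time_s: 27.05
eef_pos: [634.2, -237.4, 199.1]
eef_rot: [[0.996, -0.087, -0.0], [-0.087, -0.996, -0.0], [-0.0, 0.0, -1.0]]
contact_force: [0.7, -0.7, 0.1]
opening: 0.997
gripper_force: 0.0
```

```bash
python3 - <<'E'
from h import *
A=load('wrist13'); B=snap('wrist',14); C=load('scene13')
o=robot.get_obs(); print(o['time_s'],o['eef_pos'],np.round(o['eef_rot'],3).tolist())
def crop(s,X,n,f):
    q=proj(s,X).round().astype(int); n2=n//2; x0,y0=q-n2; print(x0,y0); return cv2.resize(s['frame'][max(y0,0):y0+n,max(x0,0):x0+n],(n*f,n*f),interpolation=cv2.INTER_CUBIC)
I=[crop(A,[643,-237,28],133,3),crop(B,[643,-237,28],133,3)]
r=np.hstack(I); J=cv2.resize(C['frame'][150:300,80:380],(400,200),interpolation=cv2.INTER_CUBIC)
r=cv2.copyMakeBorder(r,0,200,0,0,0); r[399:599,:400]=J
cv2.imwrite('pics/z1314.png',r[:,:,::-1])
E
```

```text
27.1 [ 633.95938835 -237.49576279  199.24654847] [[0.996, -0.087, -0.0], [-0.087, -0.996, -0.0], [-0.0, 0.0, -1.0]]
188 70
188 104
```

View pics/z1314.png

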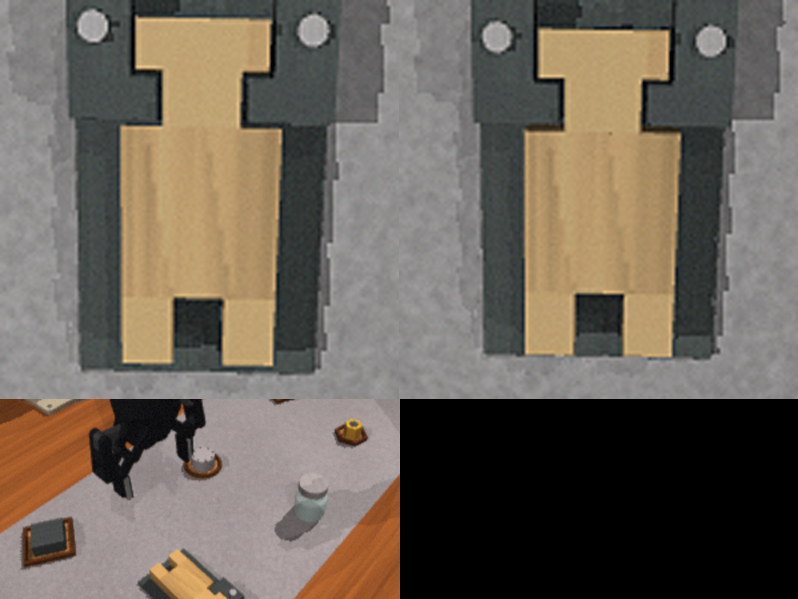

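All three things sit in their trays. The pin's top corners are at left (136,18), (272,20), (122,363), (274,365) and right (139,29), (270,30), (127,353), (273,354).

```bash
python3 - <<'E'
from h import *
A,B=load('wrist13'),load('wrist14')
pa=[np.array([188+(x+.5)/3-.5,70+(y+.5)/3-.5]) for x,y in [(136,18),(272,20),(122,363),(274,365)]]
pb=[np.array([188+(x+.5)/3-.5,104+(y+.5)/3-.5]) for x,y in [(139,29),(270,30),(127,353),(273,354)]]
T=np.array([tri(A,a,B,b)[0] for a,b in zip(pa,pb)]); print(T.round(1).tolist(),T.mean(0))
K=np.array([plane(B,b,28) for b in pb]); a=(K[0]+K[1]-K[2]-K[3])/2; print(K.mean(0),np.linalg.norm(a),np.degrees(np.arctan2(a[1],a[0])))
o=robot.get_obs(); g=K.mean(0)-8*a/np.linalg.norm(a); print(g,o['eef_rot'].T@(g-o['eef_pos']))
E
```

```text
[[702.6, -221.9, 25.7], [698.3, -266.0, 23.4], [586.5, -204.4, 22.4], [580.2, -259.3, 19.5]] [ 641.91539338 -237.91835148   22.75411046]
[ 643.28423536 -237.82353462   28.        ] 115.09342133240088 -5.840723029494707
[ 635.32576631 -237.00942754   28.        ] [  1.35866276  -0.61148221 171.24620872]
```

Emit:
move_arm(
  increments=[
    {"x":0.001,"y":-0.001,"z":0.02,"ax":0,"ay":0,"az":0.8,"grip":1},
    {"x":0.001,"y":-0.001,"z":0.05,"ax":0,"ay":0,"az":0.8,"grip":1},
    {"x":0.001,"y":-0.001,"z":0.085,"ax":0,"ay":0,"az":0.8,"grip":1},
    {"x":0.001,"y":-0.001,"z":0.12,"ax":0,"ay":0,"az":0.8,"grip":1},
    {"x":0.001,"y":-0.001,"z":0.15,"ax":0,"ay":0,"az":0.8,"grip":0.95},
    {"x":0.001,"y":-0.001,"z":0.173,"ax":0,"ay":0,"az":0.8,"grip":0.88},
    {"x":0.001,"y":-0.001,"z":0.184,"ax":0,"ay":0,"az":0.8,"grip":0.84},
    {"x":0.001,"y":-0.001,"z":0.188,"ax":0,"ay":0,"az":0.8,"grip":0.8},
    {"x":0.001,"y":-0.001,"z":0.188,"ax":0,"ay":0,"az":0.8,"grip":0.77},
    {"x":0.001,"y":-0.001,"z":0.188,"ax":0,"ay":0,"az":0.8,"grip":0.74},
    {"x":0.001,"y":-0.001,"z":0.188,"ax":0,"ay":0,"az":0.8,"grip":0.71},
    {"x":0.001,"y":-0.001,"z":0.188,"ax":0,"ay":0,"az":0.8,"grip":0.68},
    {"x":0.001,"y":-0.001,"z":0.188,"ax":0,"ay":0,"az":0.8,"grip":0.65},
    {"x":0.001,"y":-0.001,"z":0.188,"ax":0,"ay":0,"az":0.8,"grip":0.62},
    {"x":0.001,"y":-0.001,"z":0.188,"ax":0,"ay":0,"az":0.8,"grip":0.55},
    {"x":0.001,"y":-0.001,"z":0.188,"ax":0,"ay":0,"az":0.8,"grip":0.5},
    {"x":0.001,"y":-0.001,"z":0.188,"ax":0,"ay":0,"az":0.8,"grip":0.5},
  ],
  squeeze=50,
)

```text
time_s: 28.8
eef_pos: [635.8, -236.5, 12.2]
eef_rot: [[0.995, -0.101, 0.001], [-0.101, -0.995, -0.0], [0.001, 0.0, -1.0]]
contact_force: [-2.6, 0.9, 6.6]
opening: 0.618
gripper_force: 53.3
```

Emit:
move_arm(
  increments=[
    {"x":0,"y":0,"z":-0.002,"ax":0,"ay":0,"az":0,"grip":0.5},
    {"x":0,"y":0,"z":-0.006,"ax":0,"ay":0,"az":0,"grip":0.5},
    {"x":0,"y":0,"z":-0.011,"ax":0,"ay":0,"az":0,"grip":0.5},
    {"x":0,"y":0,"z":-0.018,"ax":0,"ay":0,"az":0,"grip":0.5},
    {"x":0,"y":0,"z":-0.026,"ax":0,"ay":0,"az":0,"grip":0.5},
    {"x":0,"y":0,"z":-0.036,"ax":0,"ay":0,"az":0,"grip":0.5},
    {"x":0,"y":0,"z":-0.05,"ax":0,"ay":0,"az":0,"grip":0.5},
    {"x":0,"y":0,"z":-0.07,"ax":0,"ay":0,"az":0,"grip":0.5},
    {"x":0,"y":0,"z":-0.1,"ax":0,"ay":0,"az":0,"grip":0.5},
    {"x":0,"y":0,"z":-0.13,"ax":0,"ay":0,"az":0,"grip":0.5},
    {"x":0,"y":0,"z":-0.16,"ax":0,"ay":0,"az":0,"grip":0.5},
    {"x":0,"y":0,"z":-0.175,"ax":0,"ay":0,"az":0,"grip":0.5},
    {"x":0,"y":0,"z":-0.175,"ax":0,"ay":0,"az":0,"grip":0.5},
  ],
)

```text
time_s: 30.1
eef_pos: [636.4, -236.8, 189.3]
eef_rot: [[0.995, -0.101, 0.004], [-0.101, -0.995, -0.001], [0.005, 0.001, -1.0]]
contact_force: [0.8, 0.5, -0.5]
opening: 0.617
gripper_force: 52.5
```

The pin is out and held. I carry it over to where the camera can see the long tray beside it.

Emit:
move_arm(
  increments=[
    {"x":-0.006,"y":-0.009,"z":0,"ax":0,"ay":0,"az":0,"grip":0.5},
    {"x":-0.018,"y":-0.027,"z":0,"ax":0,"ay":0,"az":0,"grip":0.5},
    {"x":-0.037,"y":-0.054,"z":0,"ax":0,"ay":0,"az":0,"grip":0.5},
    {"x":-0.059,"y":-0.087,"z":0,"ax":0,"ay":0,"az":0,"grip":0.5},
    {"x":-0.081,"y":-0.119,"z":0,"ax":0,"ay":0,"az":0,"grip":0.5},
    {"x":-0.103,"y":-0.152,"z":0,"ax":0,"ay":0,"az":0,"grip":0.5},
    {"x":-0.125,"y":-0.184,"z":0,"ax":0,"ay":0,"az":0,"grip":0.5},
    {"x":-0.148,"y":-0.217,"z":0,"ax":0,"ay":0,"az":0,"grip":0.5},
    {"x":-0.17,"y":-0.25,"z":0,"ax":0,"ay":0,"az":0,"grip":0.5},
    {"x":-0.192,"y":-0.282,"z":0,"ax":0,"ay":0,"az":0,"grip":0.5},
    {"x":-0.214,"y":-0.315,"z":0,"ax":0,"ay":0,"az":0,"grip":0.5},
    {"x":-0.23,"y":-0.339,"z":0,"ax":0,"ay":0,"az":0,"grip":0.5},
    {"x":-0.24,"y":-0.354,"z":0,"ax":0,"ay":0,"az":0,"grip":0.5},
    {"x":-0.244,"y":-0.359,"z":0,"ax":0,"ay":0,"az":0,"grip":0.5},
    {"x":-0.244,"y":-0.359,"z":0,"ax":0,"ay":0,"az":0,"grip":0.5},
    {"x":-0.244,"y":-0.359,"z":0,"ax":0,"ay":0,"az":0,"grip":0.5},
  ],
)

```text
time_s: 31.7
eef_pos: [428.8, 144.4, 185.7]
eef_rot: [[0.995, -0.102, -0.001], [-0.102, -0.995, -0.001], [-0.001, 0.001, -1.0]]
contact_force: [0.5, 0.3, -0.6]
opening: 0.618
gripper_force: 52.5
```

```bash
python3 -c "
from h import *
s=snap('wrist',15);print(robot.get_obs()['qpos'])"
```

```text
[-3.44383883e-01 -9.49481496e-03 -8.06343971e-02  1.95166669e+00
 -5.18264834e-04  1.20010640e+00 -2.09842191e+00]
```

Emit:
move_arm(
  increments=[
    {"x":0,"y":-0.01,"z":0,"ax":0,"ay":0,"az":0,"grip":0.5},
    {"x":0,"y":-0.025,"z":0,"ax":0,"ay":0,"az":0,"grip":0.5},
    {"x":0,"y":-0.03,"z":0,"ax":0,"ay":0,"az":0,"grip":0.5},
    {"x":0,"y":-0.03,"z":0,"ax":0,"ay":0,"az":0,"grip":0.5},
    {"x":0,"y":-0.03,"z":0,"ax":0,"ay":0,"az":0,"grip":0.5},
  ],
)

```text
time_s: 32.25
eef_pos: [431.9, 175.3, 186.2]
eef_rot: [[0.995, -0.101, -0.0], [-0.101, -0.995, -0.0], [-0.0, 0.0, -1.0]]
contact_force: [0.7, -0.5, -1.6]
opening: 0.615
gripper_force: 52.5
```

```bash
python3 - <<'E'
from h import *
A=load('wrist15'); B=snap('wrist',16); near=(407,303)
R=[]
for s in (A,B):
    c,q=tray(s,near=near); print(q,cv2.boundingRect(c),cv2.contourArea(c),np.round(plane(s,q,7),1)); R.append(q)
    ap=cv2.approxPolyDP(cv2.convexHull(c),6,True)[:,0]; W=np.array([plane(s,p,9)[:2] for p in ap]); print(np.round(W,1).tolist())
    for i in range(len(W)): d=W[i]-W[i-1]; print(round(np.degrees(np.arctan2(d[1],d[0])),1),round(np.linalg.norm(d),1),end='; ')
P,e=tri(A,R[0],B,R[1]); print(P,e); o=robot.get_obs(); print(o['time_s'],o['eef_pos'],np.round(o['eef_rot'],3).tolist(),o['opening'],o['qpos'])
cv2.imwrite('pics/w16.png',np.hstack([s['frame'][:,0:400] for s in (A,B)])[:,:,::-1])
E
```

```text
[409.23954675 120.36649105] (373, 85, 73, 72) 3914.0 [471.9 -19.6   7. ]
[[495.0, -45.4], [466.6, -55.2], [445.3, -44.2], [435.3, -18.6], [448.8, 9.9], [474.2, 18.3], [497.5, 6.4], [506.1, -21.1]]
-114.5 26.6; -161.0 30.1; 152.8 24.0; 111.4 27.5; 64.7 31.6; 18.3 26.8; -27.1 26.2; -72.7 28.8; [438.82569959 120.68582424] (403, 86, 73, 71) 1706.5 [471.8 -19.2   7. ]
[[500.8, -38.1], [480.9, -53.8], [448.2, -47.6], [435.9, -23.6], [444.3, 6.1], [465.2, 18.2], [492.5, 12.1], [505.5, -10.2]]
-99.6 28.3; -141.8 25.3; 169.3 33.2; 117.1 26.9; 74.3 30.8; 30.1 24.2; -12.8 27.9; -59.6 25.8; [471.464258   -21.55160229   2.94481883] 0.1428777851523213
32.3 [431.89121443 175.02847159 186.20186947] [[0.995, -0.101, -0.0], [-0.101, -0.995, -0.0], [-0.0, 0.0, -1.0]] 0.6193357043618074 [-0.37541349  0.02100342 -0.10894636  1.92019919  0.00263713  1.20077546
 -2.15746854]
```

View pics/w16.png

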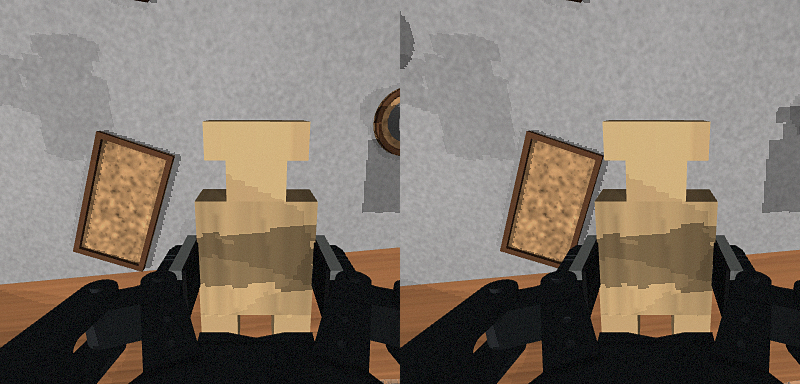

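The long tray shows at about (125,201) in the left view and (153,201) in the right, beside the held pin. I measure it from its dark rim.

```bash
python3 - <<'E'
from h import *
A,B=load('wrist15'),load('wrist16')
pts={}
for n,s,ap in (('A',A,[(97,131),(175,156),(144,271),(74,252)]),('B',B,[(127,131),(204,155),(170,271),(101,252)])):
    h=cv2.cvtColor(s['frame'],cv2.COLOR_RGB2HSV).astype(int); x,y=(85,175) if n=='A' else (112,175)
    print(h[170:176:2,75:190:3,2].tolist()[1][:20])
    roi=cv2.fillConvexPoly(np.zeros(h.shape[:2],np.uint8),cv2.convexHull(np.array(ap)),1); roi=cv2.dilate(roi,np.ones((9,9)))
    m=(roi>0)&(h[...,1]>90)&(h[...,2]<130)
    c=cv2.convexHull(np.vstack(blobs(m,30))); q=cv2.approxPolyDP(c,6,True)[:,0]; W=np.array([plane(s,p,9)[:2] for p in q]); print(n,q.tolist(),W.round(1).tolist())
    W2=np.array([plane(s,p,9)[:2] for p in ap]); print(' eye',W2.round(1).tolist(),W2.mean(0).round(1))
    for i in range(4): d=W2[i]-W2[i-1]; print(round(np.degrees(np.arctan2(d[1],d[0])),1),round(np.linalg.norm(d),1),end='; ')
    print()
for i in (0,3):
    print(tri(A,[(97,131),0,0,(74,252)][i],B,[(127,131),0,0,(101,252)][i]))
E
```

```text
[158, 160, 158, 151, 163, 98, 109, 91, 101, 198, 180, 171, 176, 175, 136, 187, 203, 209, 202, 200]
A [[96, 131], [174, 155], [142, 271], [73, 251]] [[494.6, 303.2], [461.7, 227.3], [330.3, 289.0], [364.0, 363.1]]
 eye [[494.4, 302.1], [460.6, 226.5], [330.1, 286.7], [362.7, 362.2]] [411.9 294.4]
-24.5 144.8; -114.1 82.9; 155.2 143.7; 66.7 82.3; 
[171, 171, 162, 166, 164, 167, 155, 164, 158, 160, 154, 161, 139, 144, 105, 102, 46, 102, 191, 191]
B [[126, 131], [202, 155], [177, 246], [161, 268], [100, 250]] [[494.3, 303.6], [461.7, 229.0], [360.7, 273.4], [334.6, 297.0], [364.7, 362.9]]
 eye [[494.2, 302.6], [461.5, 226.9], [329.7, 287.2], [362.1, 362.4]] [411.9 294.8]
-24.3 145.0; -113.4 82.4; 155.4 144.9; 66.7 81.9; 
(array([494.25345178, 304.42053661,   4.61932209]), np.float64(0.2712330374678929))
(array([362.68176731, 361.85567887,   9.70242844]), np.float64(0.5100548085133298))
```

Tray centre is (412.5,295.5), yaw -24.7°, outer size 144×82 as it should be. The last joint's range calls for laying the pin the other way round, a turn of -161°.

Emit:
move_arm(
  increments=[
    {"x":0,"y":-0.005,"z":0,"ax":0,"ay":0,"az":-4,"grip":0.5},
    {"x":-0.002,"y":-0.012,"z":0,"ax":0,"ay":0,"az":-12,"grip":0.5},
    {"x":-0.004,"y":-0.02,"z":0,"ax":0,"ay":0,"az":-20,"grip":0.5},
    {"x":-0.006,"y":-0.028,"z":0,"ax":0,"ay":0,"az":-28,"grip":0.5},
    {"x":-0.007,"y":-0.035,"z":0,"ax":0,"ay":0,"az":-36,"grip":0.5},
    {"x":-0.009,"y":-0.043,"z":0,"ax":0,"ay":0,"az":-44,"grip":0.5},
    {"x":-0.01,"y":-0.05,"z":0,"ax":0,"ay":0,"az":-52,"grip":0.5},
    {"x":-0.012,"y":-0.058,"z":0,"ax":0,"ay":0,"az":-60,"grip":0.5},
    {"x":-0.014,"y":-0.066,"z":0,"ax":0,"ay":0,"az":-68,"grip":0.5},
    {"x":-0.015,"y":-0.073,"z":0,"ax":0,"ay":0,"az":-76,"grip":0.5},
    {"x":-0.017,"y":-0.081,"z":0,"ax":0,"ay":0,"az":-84,"grip":0.5},
    {"x":-0.018,"y":-0.088,"z":0,"ax":0,"ay":0,"az":-92,"grip":0.5},
    {"x":-0.02,"y":-0.095,"z":0,"ax":0,"ay":0,"az":-100,"grip":0.5},
    {"x":-0.021,"y":-0.102,"z":0,"ax":0,"ay":0,"az":-108,"grip":0.5},
    {"x":-0.022,"y":-0.107,"z":0,"ax":0,"ay":0,"az":-116,"grip":0.5},
    {"x":-0.023,"y":-0.111,"z":0,"ax":0,"ay":0,"az":-124,"grip":0.5},
    {"x":-0.024,"y":-0.115,"z":0,"ax":0,"ay":0,"az":-132,"grip":0.5},
    {"x":-0.024,"y":-0.115,"z":0,"ax":0,"ay":0,"az":-138,"grip":0.5},
    {"x":-0.024,"y":-0.115,"z":0,"ax":0,"ay":0,"az":-140,"grip":0.5},
    {"x":-0.024,"y":-0.115,"z":0,"ax":0,"ay":0,"az":-140,"grip":0.5},
  ],
)

```text
time_s: 34.3
eef_pos: [419.8, 291.7, 186.3]
eef_rot: [[-0.697, 0.717, 0.0], [0.717, 0.697, -0.0], [-0.0, -0.0, -1.0]]
contact_force: [-0.1, 0.3, -0.8]
opening: 0.619
gripper_force: 52.5
```

Emit:
move_arm(
  increments=[
    {"x":0,"y":0,"z":0.005,"ax":0,"ay":0,"az":-6,"grip":0.5},
    {"x":0,"y":0,"z":0.015,"ax":0,"ay":0,"az":-13,"grip":0.5},
    {"x":0,"y":0,"z":0.03,"ax":0,"ay":0,"az":-19,"grip":0.5},
    {"x":0,"y":0,"z":0.055,"ax":0,"ay":0,"az":-21,"grip":0.5},
    {"x":0,"y":0,"z":0.085,"ax":0,"ay":0,"az":-21,"grip":0.5},
    {"x":0,"y":0,"z":0.115,"ax":0,"ay":0,"az":-21,"grip":0.5},
    {"x":0,"y":0,"z":0.14,"ax":0,"ay":0,"az":-21,"grip":0.5},
    {"x":0,"y":0,"z":0.157,"ax":0,"ay":0,"az":-21,"grip":0.5},
    {"x":0,"y":0,"z":0.167,"ax":0,"ay":0,"az":-21,"grip":0.5},
    {"x":0,"y":0,"z":0.171,"ax":0,"ay":0,"az":-21,"grip":0.5},
    {"x":0,"y":0,"z":0.173,"ax":0,"ay":0,"az":-21,"grip":0.5},
    {"x":0,"y":0,"z":0.174,"ax":0,"ay":0,"az":-21,"grip":0.5},
    {"x":0,"y":0,"z":0.1745,"ax":0,"ay":0,"az":-21,"grip":0.5},
    {"x":0,"y":0,"z":0.175,"ax":0,"ay":0,"az":-21,"grip":0.5},
    {"x":0,"y":0,"z":0.175,"ax":0,"ay":0,"az":-21,"grip":0.5},
  ],
)

```text
time_s: 35.8
eef_pos: [419.8, 292.2, 11.6]
eef_rot: [[-0.908, 0.42, 0.001], [0.42, 0.908, 0.0], [-0.0, 0.0, -1.0]]
contact_force: [-1.1, 0.2, -1.4]
opening: 0.621
gripper_force: 52.6
```

Emit:
move_arm(
  increments=[
    {"x":0,"y":0,"z":0.0005,"ax":0,"ay":0,"az":0,"grip":0.5},
    {"x":0,"y":0,"z":0.001,"ax":0,"ay":0,"az":0,"grip":0.5},
    {"x":0,"y":0,"z":0.0015,"ax":0,"ay":0,"az":0,"grip":0.5},
    {"x":0,"y":0,"z":0.0015,"ax":0,"ay":0,"az":0,"grip":0.5},
    {"x":0,"y":0,"z":0.0015,"ax":0,"ay":0,"az":0,"grip":0.5},
  ],
)

```text
time_s: 36.3
eef_pos: [419.7, 292.2, 10.0]
eef_rot: [[-0.908, 0.42, 0.0], [0.42, 0.908, -0.0], [-0.0, 0.0, -1.0]]
contact_force: [-3.0, -0.7, 4.0]
opening: 0.615
gripper_force: 53.1
```

Emit:
move_arm(
  increments=[
    {"x":0,"y":0,"z":0,"ax":0,"ay":0,"az":0,"grip":0.66},
    {"x":0,"y":0,"z":0,"ax":0,"ay":0,"az":0,"grip":0.74},
    {"x":0,"y":0,"z":0,"ax":0,"ay":0,"az":0,"grip":0.82},
    {"x":0,"y":0,"z":0,"ax":0,"ay":0,"az":0,"grip":0.92},
    {"x":0,"y":0,"z":-0.005,"ax":0,"ay":0,"az":0,"grip":1},
    {"x":0,"y":0,"z":-0.02,"ax":0,"ay":0,"az":0,"grip":1},
    {"x":0,"y":0,"z":-0.05,"ax":0,"ay":0,"az":0,"grip":1},
    {"x":0,"y":0,"z":-0.09,"ax":0,"ay":0,"az":0,"grip":1},
    {"x":0,"y":0,"z":-0.13,"ax":0,"ay":0,"az":0,"grip":1},
    {"x":0,"y":0,"z":-0.17,"ax":0,"ay":0,"az":0,"grip":1},
    {"x":0,"y":0,"z":-0.2,"ax":0,"ay":0,"az":0,"grip":1},
    {"x":-0.02,"y":0,"z":-0.21,"ax":0,"ay":0,"az":0,"grip":1},
    {"x":-0.04,"y":0,"z":-0.21,"ax":0,"ay":0,"az":0,"grip":1},
    {"x":-0.05,"y":0,"z":-0.21,"ax":0,"ay":0,"az":0,"grip":1},
    {"x":-0.05,"y":0,"z":-0.21,"ax":0,"ay":0,"az":0,"grip":1},
    {"x":-0.05,"y":0,"z":-0.21,"ax":0,"ay":0,"az":0,"grip":1},
  ],
)

```text
time_s: 37.9
eef_pos: [464.2, 271.1, 218.5]
eef_rot: [[-0.908, 0.42, -0.002], [0.42, 0.908, -0.001], [0.002, -0.002, -1.0]]
contact_force: [-0.3, -0.7, 0.2]
opening: 1.002
gripper_force: 0.0
```

```bash
python3 - <<'E'
from h import *
s=snap('wrist',17); h=cv2.cvtColor(s['frame'],cv2.COLOR_RGB2HSV).astype(int)
q=proj(s,[412.5,295.5,26]); print('expected pin',q, proj(s,[412.5,295.5,9]))
c,m=tray(s,near=(412,295)); print('tray',np.round(plane(s,m,9),1),cv2.boundingRect(c))
# smooth wood vs speckled cork vs rim: bright wood
wood=(h[...,1]>60)&(h[...,2]>195)
roi=cv2.fillConvexPoly(np.zeros(h.shape[:2],np.uint8),cv2.convexHull(c),1)>0
w=cv2.morphologyEx((wood&roi).astype(np.uint8),cv2.MORPH_OPEN,np.ones((5,5)))
b=max(blobs(w,200),key=cv2.contourArea); r=cv2.minAreaRect(b); W=np.array([plane(s,p,26)[:2] for p in cv2.boxPoints(r)])
print('pin box',W.round(1).tolist(),W.mean(0),[np.linalg.norm(W[i]-W[i-1]).round(1) for i in range(4)])
T=load('scene0'); S2=snap('scene',17); D=snap('side',17)
def lid(s,p,r=14):
    g=cv2.cvtColor(s['frame'],cv2.COLOR_RGB2GRAY); x,y=p; return g[y-r:y+r,x-r:x+r].astype(int)
for n,p in (('scene',(314,222)),('side',(194,193))): print('jar diff',n,np.abs(lid(load(n+'0'),p)-lid(load(n+'17'),p)).mean().round(1))
E
```

```text
expected pin [255.98147427 120.89182295] [255.98390029 120.43313072]
tray [407.3 298.7   9. ] (219, 51, 77, 131)Traceback (most recent call last):
  File "<stdin>", line 9, in <module>
ValueError: max() iterable argument is empty
```

```bash
python3 - <<'E'
from h import *
s=load('wrist17'); g=cv2.cvtColor(s['frame'],cv2.COLOR_RGB2GRAY)
def pr(x,y): return int(g[int(y),int(x)])
print('row120',[int(v) for v in g[119:122,205:310].mean(0)][::2])
print('row150',[int(v) for v in g[149:152,205:310].mean(0)][::2])
print('col245',[int(v) for v in g[40:195,238:243].mean(1)][::3])
print('col272',[int(v) for v in g[40:195,270:275].mean(1)][::3])
for z,X in ((9,None),):
    t=np.radians(155.3);u=np.array([np.cos(t),np.sin(t)]);v=np.array([-u[1],u[0]]);c=np.array([412.5,295.5])
    for a,b in ((58,22),(58,-22),(-58,27),(-58,-27),(24,27),(24,-27)): print('pin',a,b,proj(s,[*(c+a*u+b*v),26]).round(0))
    for a,b in ((66,35),(66,-35),(-66,35),(-66,-35)): print('rim in',proj(s,[*(c+a*u+b*v),9]).round(0))
snap('scene',17);snap('side',17)
for n,p in (('scene',(314,222)),('side',(194,193))):
    f=lambda k:cv2.cvtColor(load(n+k)['frame'],cv2.COLOR_RGB2GRAY)[p[1]-16:p[1]+16,p[0]-16:p[0]+16].astype(np.float32)
    print('jar',n,cv2.phaseCorrelate(f('0'),f('17')))
E
```

```text
row120 [137, 132, 144, 147, 143, 147, 85, 96, 33, 37, 37, 71, 74, 129, 147, 150, 153, 142, 140, 164, 164, 163, 157, 158, 156, 161, 157, 149, 155, 159, 160, 156, 145, 144, 148, 143, 138, 135, 137, 128, 69, 41, 56, 51, 111, 126, 126, 128, 124, 147, 142, 141, 144]
row150 [141, 146, 143, 141, 139, 136, 107, 97, 97, 42, 41, 37, 74, 60, 154, 151, 159, 147, 151, 153, 157, 158, 156, 159, 160, 164, 163, 159, 153, 148, 147, 156, 148, 148, 152, 145, 140, 147, 132, 93, 74, 38, 55, 47, 134, 127, 132, 132, 137, 142, 146, 146, 143]
col245 [148, 150, 136, 147, 57, 58, 90, 110, 103, 163, 161, 163, 164, 162, 43, 90, 83, 71, 67, 70, 140, 153, 149, 148, 148, 149, 146, 143, 145, 145, 146, 147, 146, 150, 150, 152, 150, 150, 154, 163, 163, 163, 164, 162, 162, 178, 59, 50, 142, 140, 143, 136]
col272 [150, 145, 138, 145, 59, 58, 94, 117, 114, 158, 157, 157, 157, 158, 72, 97, 132, 127, 120, 103, 134, 147, 145, 146, 146, 147, 148, 147, 146, 147, 147, 148, 148, 147, 147, 147, 149, 150, 144, 162, 163, 163, 162, 165, 163, 178, 60, 51, 139, 140, 135, 137]
pin 58 22 [234.  63.]
pin 58 -22 [277.  63.]
pin -58 27 [232. 174.]
pin -58 -27 [280. 174.]
pin 24 27 [230.  98.]
pin 24 -27 [282.  97.]
rim in [223.  57.]
rim in [289.  57.]
rim in [227. 178.]
rim in [286. 178.]
jar scene ((-0.05662687366925567, -0.012566191794228132), 1.0096186753362417)
jar side ((0.6496671927797166, -0.09185928030128565), 0.2522403644397855)
```

The profile agrees with the pin lying flat: its length is 111 px where 111 was expected, inside the rim and set down at floor height. The jar is unmoved. I hand in.

```bash
python3 -c "
from rig import robot
print(robot.sign_off())"
```

```text
the job is handed in; nothing more can be done
None
```

The stake, doming block and bench block were set in their matching trays in that order, then the pin was lifted clear of the cheeks and laid in the long tray. By my measurements everything lies flat and the jar has not moved; the job is handed in at about 38 s, with no verdict reported.

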